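# Clear the rework bench: scrap the pulled parts, file the boards

### The job

Clear the rework bench: slide the scrap bin's cover fully open, carry the pan over and tip the pulled parts out of it into the bin (put in by hand any that miss), set the empty pan back flat on the middle of its mat and slide the cover fully shut again. Also move every board that stands in the cooling block to the wooden rack, each upright and fully home in a slot of its own; boards may go before or after, but never let one fall over. Leave the other things on the table where they are.

Things in the scene. Friction and masses are not known exactly. Their poses are not given: they have to be found in the camera images.
- pan: aluminium pouring pan, 160 mm (x) by 110 mm (y), loose, 0.25 kg empty: flat floor 3 mm thick, 38 mm high walls 3 mm thick at the rear (+x) and both sides, fully open at the front (its -x end), where parts slide out when that end is tipped down by about 40 degrees or more. A carrying bar bridges it from side to side. Origin under the centre of the floor, z up
- pan_grip (a point): centre of the pan's carrying bar, 80 mm above the pan's origin and 5 mm towards +x; the bar runs along the pan's y, is 14 mm thick (x), 20 mm tall, 114 mm long; 67 mm of free height from floor to bar
- pan_lip (a point): middle of the pan's open front edge, upper side of the floor: 80 mm towards -x from the pan's origin, 3 mm up
- mat: black rubber mat fixed to the table, 220 mm (x) by 170 mm (y), 3 mm thick: the pan's home; origin under its centre, at table height
- bin: steel scrap bin fixed to the table, open box 210 mm (x) by 190 mm (y), 100 mm tall, walls and floor 5 mm; origin under its centre. Two aluminium rails, standing 4 mm above the top of the cover, run along both y sides from -105 mm to 280 mm in x at y = 97 mm either side, top at 110 mm, on two far feet at x = 275 mm
- cover (a joint): the bin's flat grey cover, 210 x 186 mm, top at 106 mm, sliding on the rails along the bin's +x (away from the robot): 0 is shut, 0.165 m is fully open, against the stop; it needs about 2 N and stays where it is left
- cover_grip (a point): middle of the black rib on the cover's near edge, 120 mm above the table; it moves with the cover (85 mm towards -x from the bin's centre when shut, 80 mm towards +x when fully open). The rib is 14 mm thick (bin x), 60 mm long (bin y), and stands 24 mm above the cover, top at 130 mm
- part_1: chunky pulled part: relay, a black block 28 x 20 x 22 mm; lies in the pan at the start; origin under its centre, z up as it lies at first; may be absent
- part_2: chunky pulled part: finned aluminium heat sink 26 x 26 x 22 mm; lies in the pan at the start; origin under its centre, z up as it lies at first; may be absent
- part_3: chunky pulled part: small transformer, steel core and copper winding, 28 x 24 x 24 mm; lies in the pan at the start; origin under its centre, z up as it lies at first; may be absent
- part_4: chunky pulled part: relay, a black block 28 x 20 x 22 mm; lies in the pan at the start; origin under its centre, z up as it lies at first; may be absent
- part_5: chunky pulled part: finned aluminium heat sink 26 x 26 x 22 mm; lies in the pan at the start; origin under its centre, z up as it lies at first; may be absent
- part_6: chunky pulled part: small transformer, steel core and copper winding, 28 x 24 x 24 mm; lies in the pan at the start; origin under its centre, z up as it lies at first; may be absent
- board_1: green circuit board on an aluminium back plate, one rigid piece 48 mm wide (x), 8 mm thick (y), 62 mm tall (z), 60 g; origin at the centre of its lower edge; starts standing on edge in the cooling block, lower edge 10 mm above the table; may be absent
- board_2: green circuit board on an aluminium back plate, one rigid piece 48 mm wide (x), 8 mm thick (y), 62 mm tall (z), 60 g; origin at the centre of its lower edge; starts standing on edge in the cooling block, lower edge 10 mm above the table; may be absent
- board_3: green circuit board on an aluminium back plate, one rigid piece 48 mm wide (x), 8 mm thick (y), 62 mm tall (z), 60 g; origin at the centre of its lower edge; starts standing on edge in the cooling block, lower edge 10 mm above the table; may be absent
- board_4: green circuit board on an aluminium back plate, one rigid piece 48 mm wide (x), 8 mm thick (y), 62 mm tall (z), 60 g; origin at the centre of its lower edge; starts standing on edge in the cooling block, lower edge 10 mm above the table; may be absent
- board_5: green circuit board on an aluminium back plate, one rigid piece 48 mm wide (x), 8 mm thick (y), 62 mm tall (z), 60 g; origin at the centre of its lower edge; starts standing on edge in the cooling block, lower edge 10 mm above the table; may be absent
- cooler: aluminium cooling block fixed to the table, 75 mm (x) by 180 mm (y), 32 mm tall, with 5 slots, 32 mm apart along y, centred at y = -64, -32, 0, 32 and 64 mm; each slot 51 x 11 mm, 22 mm deep; origin under its centre
- rack: plywood rack fixed to the table, 75 mm (x) by 180 mm (y), 32 mm tall, with 5 empty slots 32 mm apart along y, centred at y = -64, -32, 0, 32 and 64 mm; each slot 51 mm (x) by 11 mm (y), 22 mm deep, so a board that is fully home has its lower edge 10 mm above the table; origin under its centre
- spool: bystander: a full reel of solder wire standing on end, 52 mm across, 50 mm tall; origin under its centre
- spray_can: bystander: a spray can 54 mm across, 150 mm tall; origin under its centre
- wrench: bystander: a steel wrench 150 mm long lying on the table; origin near its middle, x along it
- driver: bystander: a screwdriver 150 mm long lying on the table; origin near its middle, x along it

How it is judged:
On the way, in this order (a step that is already met when the one before it is completed fails the run):
1. the bin's cover is slid fully open (value of joint cover above 0.15 m), for 0.2 s.
2. the pan is tipped over the open bin and parts have slid into it (angle between pan's own z axis and vertical above 0.45 rad and horizontal distance between pan_lip and bin below 0.13 m and height (world z) of pan_lip above 0.03 m and ((x of part_1 in the frame of bin between -0.105 and 0.105 m and y of part_1 in the frame of bin between -0.095 and 0.095 m and z of part_1 in the frame of bin below 0.095 m) or (x of part_2 in the frame of bin between -0.105 and 0.105 m and y of part_2 in the frame of bin between -0.095 and 0.095 m and z of part_2 in the frame of bin below 0.095 m) or (x of part_3 in the frame of bin between -0.105 and 0.105 m and y of part_3 in the frame of bin between -0.095 and 0.095 m and z of part_3 in the frame of bin below 0.095 m) or (x of part_4 in the frame of bin between -0.105 and 0.105 m and y of part_4 in the frame of bin between -0.095 and 0.095 m and z of part_4 in the frame of bin below 0.095 m) or (x of part_5 in the frame of bin between -0.105 and 0.105 m and y of part_5 in the frame of bin between -0.095 and 0.095 m and z of part_5 in the frame of bin below 0.095 m) or (x of part_6 in the frame of bin between -0.105 and 0.105 m and y of part_6 in the frame of bin between -0.095 and 0.095 m and z of part_6 in the frame of bin below 0.095 m))), for 0.1 s.
At the end, for the whole second after the job is handed in: Every part lies in the bin below its rim; the cover is shut to within 12 mm; the pan stands level on its mat, its centre within 40 mm of the mat's centre; every board stands in a rack slot with its lower edge within 5 mm of the slot's floor, tilted less than 0.25 rad; all at rest and released (x of part_1 in the frame of bin between -0.105 and 0.105 m and y of part_1 in the frame of bin between -0.095 and 0.095 m and z of each of part_1, part_2, part_3, part_4, part_5, part_6 in the frame of bin below 0.095 m and x of part_2 in the frame of bin between -0.105 and 0.105 m and y of part_2 in the frame of bin between -0.095 and 0.095 m and x of part_3 in the frame of bin between -0.105 and 0.105 m and y of part_3 in the frame of bin between -0.095 and 0.095 m and x of part_4 in the frame of bin between -0.105 and 0.105 m and y of part_4 in the frame of bin between -0.095 and 0.095 m and x of part_5 in the frame of bin between -0.105 and 0.105 m and y of part_5 in the frame of bin between -0.095 and 0.095 m and x of part_6 in the frame of bin between -0.105 and 0.105 m and y of part_6 in the frame of bin between -0.095 and 0.095 m and value of joint cover below 0.012 m and horizontal distance between pan and mat below 0.04 m and angle between pan's own z axis and vertical below 0.06 rad and height (world z) of pan below 0.008 m and linear speed of each of pan, board_1, board_2, board_3, board_4, board_5 below 0.03 m/s and y of board_1 in the frame of rack between -0.075 and 0.075 m and x of board_1 in the frame of rack between -0.01 and 0.01 m and z of each of board_1, board_2, board_3, board_4, board_5 in the frame of rack below 0.015 m and angle between each of board_1, board_2, board_3, board_4, board_5's own z axis and vertical below 0.25 rad and y of board_2 in the frame of rack between -0.075 and 0.075 m and x of board_2 in the frame of rack between -0.01 and 0.01 m and y of board_3 in the frame of rack between -0.075 and 0.075 m and x of board_3 in the frame of rack between -0.01 and 0.01 m and y of board_4 in the frame of rack between -0.075 and 0.075 m and x of board_4 in the frame of rack between -0.01 and 0.01 m and y of board_5 in the frame of rack between -0.075 and 0.075 m and x of board_5 in the frame of rack between -0.01 and 0.01 m); the robot touches nothing.
It fails at once if a board has fallen over (tilted by more than 0.8 rad) (angle between any of board_1, board_2, board_3, board_4, board_5's own z axis and vertical above 0.8 rad).
It fails at once if a bystander has been moved by more than 40 mm (distance of any of spool, spray_can, wrench, driver from where it was at the start of the episode above 0.04 m).
Of part_1, part_2, part_3, part_4, part_5, part_6 only 4 to 6 are there at a start; the rules pass over those that are not, and their reading is None.
Of board_1, board_2, board_3, board_4, board_5 only 3 to 5 are there at a start; the rules pass over those that are not, and their reading is None.
At some moment in a run one of pan may be knocked a few centimetres aside while the robot is not near it.
It also fails if it takes over 210 s, if anything falls off the work surface, if the arm or the gripper's body presses on something with over 40 N, if the wrist force passes 120 N, or if a joint passes its speed limit or range.

### The arm

A 6-joint arm with a two-finger parallel gripper is mounted at the origin on the work surface. World frame = base frame: x ahead of the robot, y to its left, z up, the work surface at z = 0. Lengths are in m, angles in rad, forces in N, time in s.
With the tool pointing down it reaches from about 0.35 to 0.775 m from the base axis. Payload 7.3 kg.
Tool frame: the origin (TCP) lies at the very end of the fingers, on their centre line; the grasp point (between the pads) lies 19 mm behind it; z points along the fingers, y is the line along which they close (so a half turn about z gives the same grasp; the last joint's range is limited). The gripper opens to 92 mm and grips with 3 to 60 N. Pads are 19 mm wide; open, the fingers measure 130 mm over their backs; the gripper's body (75 mm by 190 mm) begins 47 mm behind the grasp point.
Start: joints at [-1.325, 0.342, 1.524, -0, 1.275, -0.146], TCP at [0.2, -0.485, 0.227] pointing down, gripper open.
Joint ranges: [-2.53, 2.53], [-0.77, 2.02], [0.04, 2.7], [-1, 4.14], [0.28, 2.66], [-3.11, 3.11]. Speed limits (rad/s): [2.57, 2.57, 3.14, 3.14, 3.14, 3.14].

### API

Orientations are given as [roll, pitch, yaw] about the fixed x, y, z axes, in that order (R = Rz(yaw) Ry(pitch) Rx(roll)).
In Python, from cell import telemetry, eyes, job gives the robot as it stands.
- The arm moves only by the tool apply_moves, never from a script. Its arguments are lists of equal length, an entry for each row: "delta_pos": the shift along the world's x, y, z each as a share of 0.4 m, from -1 to 1, a list of three; "dr": the turn, a rotation vector about the world's x, y, z each as a share of 0.5 rad, from -1 to 1, a list of three; "jaw": the opening, from 0 (shut) to 1 (fully open). A call has 1 to 8 rows; each row is the pose to reach, as a shift and turn from the pose commanded when the call began; what a row does not reach only later rows make up. A row lasts 1/12 s, in which the tool goes at most 41.7 mm and 7.16 degrees, less where a joint would pass 70% of its speed; a pose out of reach is approached as far as the arm can. A call with a number of a shift or a turn outside -1 to 1 is refused whole. A call with a gripper value outside its range is refused whole. The fingers move at their own pace and stop on an object; "force" is the grip in N (left out, the last holds). Time passes only in rows, so rows that repeat a pose let the fingers close. It gives the time, the measured TCP pose, the force, the opening and the grip force at its end, in the units of the state.
- telemetry.observe(): the state, without advancing time (a new reading comes with each control period).
- eyes.read_camera(name): name is "scene" or "top"; returns the picture (400x640x3 uint8, red, green, blue); there is no depth.
- eyes.camera_model(name): a dict with "vertical_fov" (degrees; the focal length in pixels is half the picture's height over the tangent of half this angle, whatever the lens; pixels are square), "cx", "cy" (the principal point, pixels), "rvec" (rotation vector, rad) and "tvec" (3), from world to camera coordinates, as OpenCV has them. Camera axes: x right, y down, z forward; pixel columns grow to the right and rows downward; lengths in m; the calibration is good to about 2 mm. A picture is of the moment at which its call begins. camera_model takes no time and is no camera call.
- job.hand_in(): hands the job in; it is judged then, once.
The state is a dict: "time": time; "qpos": joint angles; "qvel": joint speeds; "joint_efforts": joint torques, N m; "tool_pos": TCP position; "tool_rot": TCP orientation; "contact_force": force on the tool from outside, world axes, zero at the start; "torque": the same for the moment, N m; "opening": finger opening in m; "grip_force": force on a finger pad.
Only numpy, scipy, OpenCV 4.12 (cv2) and the standard library are available. Lean on these libraries where they do the work, as an engineer would, in place of code of your own. Each camera call takes 0.05 s, during which the arm holds its last target. There are 200 camera calls.

## Working session

There is one attempt and no reset: what is moved stays moved. The work goes in short steps, Python scripts to look and compute and a tool call to move; the robot and the scene stay as the last step left them, time stands still between calls to the robot, and variables do not carry over. Pictures are saved under pics/ and viewed, at most 14 in all, crops included, and the job is handed in when it is done.

Besides the shell and the picture viewer there is one more tool, called after ">>>" as a command line: name --argument value ..., lists and objects as JSON in quotes. apply_moves: Moves the arm, as the interface text tells. Its arguments: {"type":"object","properties":{"delta_pos":{"type":"array"},"dr":{"type":"array"},"jaw":{"type":"array"},"force":{"type":"number"}},"required":["delta_pos","dr","jaw"]}

```bash
ls; mkdir -p pics
python3 - <<'E'
from cell import telemetry, eyes, job
import cv2
for n in("scene","top"):
    im=eyes.read_camera(n); cv2.imwrite(f"pics/{n}0.png",im[:,:,::-1]); print(n,eyes.camera_model(n))
print(telemetry.observe())
E
```

```text
pics
scene {'vertical_fov': 48.89819106173671, 'cx': 324.070382600779, 'cy': 201.38427614403713, 'rvec': array([ 2.23496341,  0.8734974 , -0.37744293]), 'tvec': array([-0.4146051 , -0.21061267,  1.52203304])}
top {'vertical_fov': 43.45817961360701, 'cx': 318.49558666765415, 'cy': 202.9889056279783, 'rvec': array([ 2.21048879, -2.14644442,  0.11910532]), 'tvec': array([-0.03225424,  0.57197201,  1.24015391])}
{'time': 0.1, 'qpos': array([-1.32499767e+00,  3.42653205e-01,  1.52492713e+00,  2.33811847e-05,
        1.27540141e+00, -1.46023818e-01]), 'qvel': array([-0.0009915 , -0.00192043, -0.00155064, -0.00094134, -0.00041407,
       -0.00037133]), 'joint_efforts': array([ 2.01351693e-03, -4.32003593e+01, -2.44694817e+01,  7.19063985e-02,
        5.26500796e-02, -6.09215317e-05]), 'tool_pos': array([ 0.20040931, -0.48484789,  0.22611241]), 'tool_rot': array([-3.14022160e+00, -2.24240817e-04,  3.91815504e-01]), 'contact_force': array([ 0.20985184, -0.19075038, -0.05361684]), 'torque': array([ 0.03763079,  0.03493366, -0.01213322]), 'grip_force': 0.0, 'opening': 0.09185087004859714}
```

View pics/scene0.png

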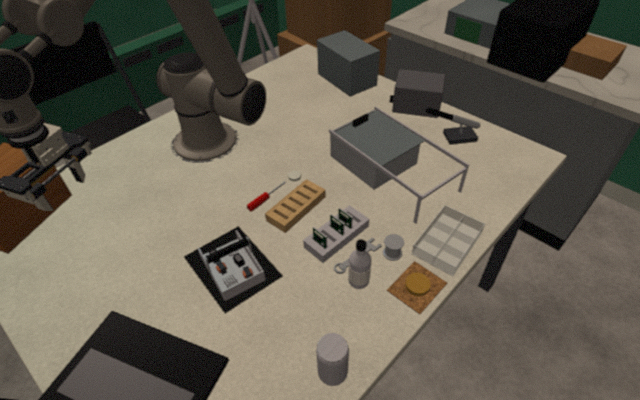

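View pics/top0.png

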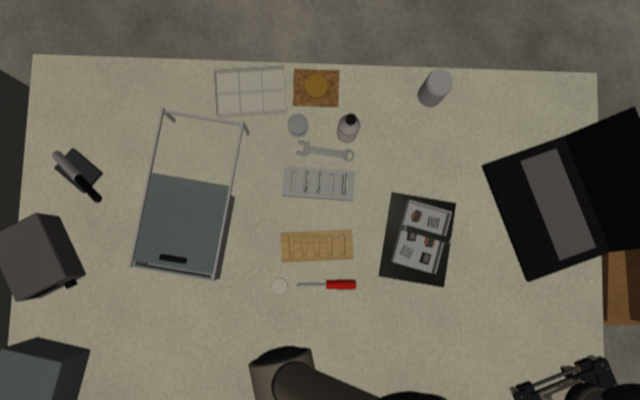

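The scene camera shows the whole bench. In the top view (up = +x, left = +y) the bin is at (185,225) with its rib at (173,258). The rack is at (317,246), the cooler at (318,183) and the pan on its mat at (420,240). The driver, wrench, can and spool sit around them.

```bash
cat > h.py <<'E'
import numpy as np, cv2
from cell import telemetry, eyes, job
def cam(n):
    m=eyes.camera_model(n); f=200/np.tan(np.radians(m['vertical_fov'])/2)
    K=np.array([[f,0,m['cx']],[0,f,m['cy']],[0,0,1]]); R=cv2.Rodrigues(m['rvec'])[0]
    return K,R,m['tvec']
def ray(n,uv,z):
    K,R,t=cam(n); uv=np.atleast_2d(np.array(uv,float))
    d=(R.T@np.linalg.inv(K)@np.c_[uv,np.ones(len(uv))].T).T; c=-R.T@t
    return c+d*((z-c[2])/d[:,2:])
def proj(n,p):
    K,R,t=cam(n); q=(K@(R@np.atleast_2d(p).T+t[:,None])).T; return q[:,:2]/q[:,2:]
def rects(mask,z,n="top",amin=60):
    k=[]
    for c in cv2.findContours(mask.astype(np.uint8),cv2.RETR_EXTERNAL,cv2.CHAIN_APPROX_NONE)[0]:
        if cv2.contourArea(c)<amin: continue
        p=ray(n,c[:,0],z)[:,:2]; r=cv2.minAreaRect((p*1000).astype(np.float32)); k.append((c[:,0].mean(0).round(),np.round(r[0],1),np.round(r[1],1),round(r[2],1)))
    return k
def crop(im,x,y,w,h,s,name):
    cv2.imwrite("pics/"+name,cv2.resize(im[y:y+h,x:x+w,::-1],None,fx=s,fy=s,interpolation=cv2.INTER_CUBIC))
E
python3 - <<'E'
from h import *
im=cv2.imread("pics/top0.png")[:,:,::-1]; hsv=cv2.cvtColor(im,cv2.COLOR_RGB2HSV)
crop(im,270,150,200,150,4,"c1.png")
for p in [(318,232),(290,190),(350,190),(180,200),(173,258),(390,200),(60,60),(235,180),(318,195)]: print(p,im[p[1],p[0]],hsv[p[1],p[0]])
K,R,t=cam("top"); print(-R.T@t, proj("top",[[0,0,0],[.5,0,0]]))
E
```

```text
(318, 232) [143 117  79] [ 18 114 143]
(290, 190) [116 114 107] [ 23  20 116]
(350, 190) [127 125 120] [ 21  14 127]
(180, 200) [77 82 78] [66 16 82]
(173, 258) [13 14 14] [90 18 14]
(390, 200) [87 84 72] [24 44 87]
(60, 60) [143 137 118] [ 23  45 143]
(235, 180) [142 138 118] [ 25  43 142]
(318, 195) [128 127 121] [ 26  14 128]
[ 4.51240478e-01 -1.20326479e-04  1.28940144e+00] [[305.4437061  434.44094586]
 [311.51560975 232.006146  ]]
```

View pics/c1.png

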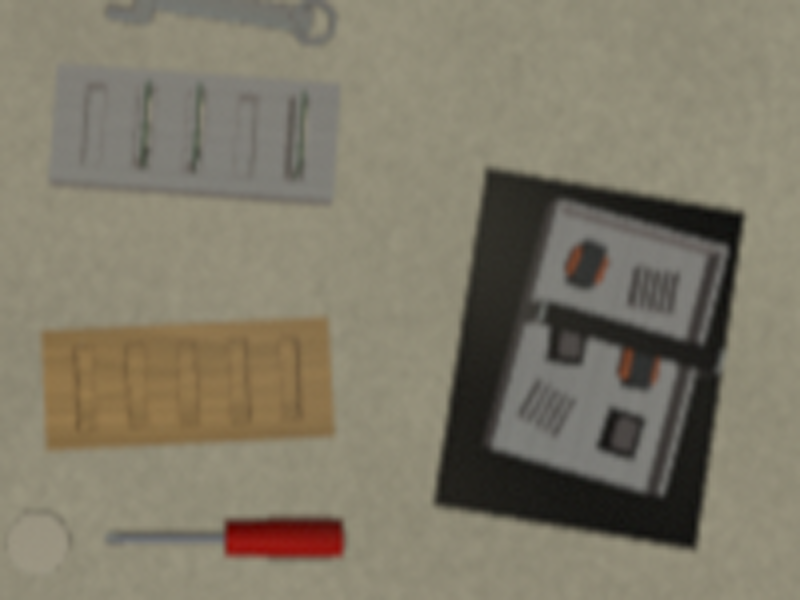

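The crop shows boards in cooler slots 2, 3 and 5 from the left (local y about +32, 0, -64), and six parts in the pan. The pan bar runs from crop (535,312) to (715,362), and the pan is skewed about 15°.

Run:
```python
from h import *
im=cv2.imread("pics/top0.png")[:,:,::-1]; hsv=cv2.cvtColor(im,cv2.COLOR_RGB2HSV); H,S,V=[hsv[...,i].astype(int) for i in range(3)]
def box(x,y,w,h):
    m=np.zeros(V.shape,bool); m[y:y+h,x:x+w]=1; return m
rack=(S>75)&(H<24)&box(270,222,90,45)
print("rack",rects(rack,.032))
co=(S<34)&(V>60)&box(272,160,90,45); co=cv2.morphologyEx(co.astype(np.uint8),cv2.MORPH_CLOSE,np.ones((7,7)))
print("cooler",rects(co,.032))
mat=(V<65)&box(370,180,95,115); mat=cv2.morphologyEx(mat.astype(np.uint8),cv2.MORPH_CLOSE,np.ones((9,9)))
print("mat",rects(mat,.003))
rib=(V<35)&box(150,245,50,25); print("rib",rects(rib,.13,amin=20))
cov=(S<38)&(V<100)&(V>50)&box(125,165,110,120); print("cover",rects(cov,.106))
lo=(V>70)
for n,p in dict(bar=[(538,312),(716,362)]).items():
    print(n, ray("top",np.array(p)/4+[270,150],.09).round(4))
print("panfloor corners lip", ray("top",np.array([(490,447),(663,495)])/4+[270,150],.003).round(4))
print("wall tops rear", ray("top",np.array([(556,200),(728,242)])/4+[270,150],.038).round(4))
print("boards", ray("top",np.array([(150,84),(143,168),(200,86),(195,170),(304,93),(298,178)])/4+[270,150],.072).round(4))
# scene: rib
```

```text
rack [(array([316., 245.]), array([465.9, -13.3]), array([ 75. , 180.3]), 4.5)]
cooler [(array([318., 183.]), array([623.7, -13.4]), array([180.6,  78.2]), 87.6)]
mat [(array([417., 239.]), array([ 490.1, -271.5]), array([166.9, 216.8]), 81.9)]
rib [(array([173., 258.]), array([425.8, 315.4]), array([60.2, 11.9]), 82.2)]
cover [(array([224., 237.]), array([479.4, 204.3]), array([ 13., 202.]), 82.0), (array([178., 224.]), array([511.3, 308.1]), array([190.5, 241.6]), 82.0)]
bar [[ 0.5127 -0.2224  0.09  ]
 [ 0.4859 -0.3295  0.09  ]]
panfloor corners lip [[ 0.4301 -0.2089  0.003 ]
 [ 0.4029 -0.3198  0.003 ]]
wall tops rear [[ 0.5861 -0.2425  0.038 ]
 [ 0.5628 -0.3511  0.038 ]]
boards [[ 0.6463  0.0143  0.072 ]
 [ 0.5944  0.017   0.072 ]
 [ 0.646  -0.0164  0.072 ]
 [ 0.5941 -0.0148  0.072 ]
 [ 0.6437 -0.0802  0.072 ]
 [ 0.5911 -0.0778  0.072 ]]
```

>>> apply_moves --delta_pos '[[0.5, 0.625, 0], [0.5, 0.625, 0], [0.5, 0.625, 0], [0.5, 0.625, 0], [0.5, 0.625, 0], [0.5, 0.625, 0], [0.5, 0.625, 0], [0.5, 0.625, 0]]' --dr '[[0, 0, 1], [0, 0, 1], [0, 0, 1], [0, 0, 1], [0, 0, 1], [0, 0, 1], [0, 0, 1], [0, 0, 1]]' --jaw '[0.5, 0.5, 0.5, 0.5, 0.5, 0.5, 0.5, 0.5]' --force 30

```text
time: 0.77
tool_pos: [0.4018, -0.2322, 0.2266]
tool_rot: [-3.141, -0.001, 0.893]
contact_force: [1.1, 0.0, -0.3]
opening: 0.0468
grip_force: 0.0
```

>>> apply_moves --delta_pos '[[0.125, 0.75, 0], [0.125, 0.75, 0], [0.125, 0.75, 0], [0.125, 0.75, 0], [0.125, 0.75, 0], [0.125, 0.75, 0], [0.125, 0.75, 0], [0.125, 0.75, 0]]' --dr '[[0, 0, 1], [0, 0, 1], [0, 0, 1], [0, 0, 1], [0, 0, 1], [0, 0, 1], [0, 0, 1], [0, 0, 1]]' --jaw '[0.5, 0.5, 0.5, 0.5, 0.5, 0.5, 0.5, 0.5]'

```text
time: 1.43
tool_pos: [0.4503, 0.0695, 0.2266]
tool_rot: [-3.141, -0.002, 1.395]
contact_force: [-1.1, -0.7, -0.6]
opening: 0.046
grip_force: 0.0
```

>>> apply_moves --delta_pos '[[-0.06, 0.626, 0], [-0.06, 0.626, 0], [-0.06, 0.626, 0], [-0.06, 0.626, 0], [-0.06, 0.626, 0], [-0.06, 0.626, 0], [-0.06, 0.626, 0], [-0.06, 0.626, 0]]' --dr '[[0, 0, 0.084], [0, 0, 0.084], [0, 0, 0.084], [0, 0, 0.084], [0, 0, 0.084], [0, 0, 0.084], [0, 0, 0.084], [0, 0, 0.084]]' --jaw '[0.5, 0.5, 0.5, 0.5, 0.5, 0.5, 0.5, 0.5]'

```text
time: 2.1
tool_pos: [0.4255, 0.3171, 0.226]
tool_rot: [-3.141, 0.001, 1.438]
contact_force: [-0.1, -0.1, -0.5]
opening: 0.046
grip_force: 0.0
```

>>> apply_moves --delta_pos '[[0, 0, -0.1], [0, 0, -0.2], [0, 0, -0.26], [0, 0, -0.285], [0, 0, -0.285], [0, 0, -0.285], [0, 0, -0.285], [0, 0, -0.285]]' --dr '[[0, 0, 0], [0, 0, 0], [0, 0, 0], [0, 0, 0], [0, 0, 0], [0, 0, 0], [0, 0, 0], [0, 0, 0]]' --jaw '[0.5, 0.5, 0.5, 0.5, 0.1, 0, 0, 0]' --force 20

```text
time: 2.77
tool_pos: [0.4277, 0.3155, 0.1147]
tool_rot: [3.138, -0.002, 1.433]
contact_force: [0.3, -0.6, 1.0]
opening: 0.0236
grip_force: 0.0
```

>>> apply_moves --delta_pos '[[0, 0, 0], [0, 0, 0], [0.07, -0.01, 0], [0.14, -0.019, 0], [0.21, -0.029, 0], [0.28, -0.038, 0], [0.35, -0.048, 0], [0.4, -0.055, 0]]' --dr '[[0, 0, 0], [0, 0, 0], [0, 0, 0], [0, 0, 0], [0, 0, 0], [0, 0, 0], [0, 0, 0], [0, 0, 0]]' --jaw '[0, 0, 0, 0, 0, 0, 0, 0]'

```text
time: 3.43
tool_pos: [0.5821, 0.2936, 0.1136]
tool_rot: [-3.128, 0.001, 1.433]
contact_force: [-41.2, 4.9, 25.7]
opening: 0.0328
grip_force: 20.1
```

>>> apply_moves --delta_pos '[[0.01, -0.001, 0], [0.01, -0.001, 0], [0.01, -0.001, 0], [0.01, -0.001, 0]]' --dr '[[0, 0, 0], [0, 0, 0], [0, 0, 0], [0, 0, 0]]' --jaw '[0, 0, 0, 0]'

```text
time: 3.77
tool_pos: [0.5794, 0.2941, 0.1135]
tool_rot: [-3.119, 0.005, 1.436]
contact_force: [-40.4, 0.4, 25.4]
opening: 0.0275
grip_force: 20.0
```

Run:
```python
from h import *
a=eyes.read_camera("top"); b=eyes.read_camera("scene")
A=cv2.resize(a[90:290,110:260,::-1],None,fx=3,fy=3)[:600,:400]; B=cv2.resize(b[80:230,300:480,::-1],(400,600*400//480))
o=np.zeros((600,800,3),np.uint8); o[:,:400]=A; o[:500,400:]=B; cv2.imwrite("pics/o1.png",o); print(telemetry.observe())
```

```text
{'time': 3.8667, 'qpos': array([0.34895318, 0.67834074, 1.27722389, 0.0066038 , 1.20872063,
       0.4810786 ]), 'qvel': array([ 1.40299218e-03, -2.46074374e-03,  2.31929961e-03,  5.18018978e-05,
       -6.06598605e-04, -1.96791241e-04]), 'joint_efforts': array([-1.18701759e+01, -4.62806368e+01, -3.39821112e+01, -3.98450509e+00,
       -1.17935622e+01,  2.98916828e-02]), 'tool_pos': array([0.57916229, 0.2941141 , 0.11346091]), 'tool_rot': array([-3.11863644,  0.00507694,  1.43631992]), 'contact_force': array([-39.45436535,  -0.60571511,  24.64642708]), 'torque': array([1.50675898e-02, 6.91431633e+00, 3.46962831e-03]), 'grip_force': 19.992186427116394, 'opening': 0.026798200382129933}
```

View pics/o1.png

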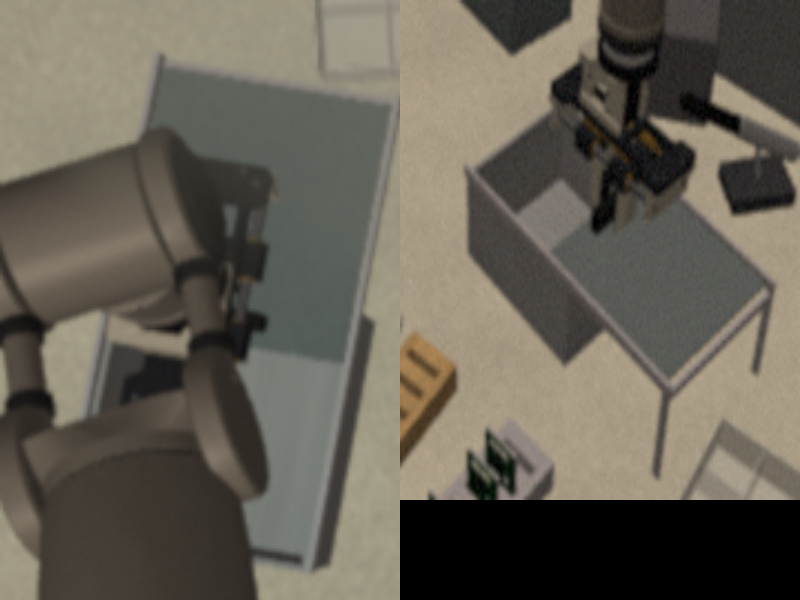

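The picture shows the cover fully open, its near edge beyond mid-bin, and the tool pushing it against the stop. I'll relax, release and lift.

>>> apply_moves --delta_pos '[[-0.03, 0.004, 0], [-0.03, 0.004, 0], [-0.03, 0.004, 0], [-0.03, 0.004, 0]]' --dr '[[0, 0, 0], [0, 0, 0], [0, 0, 0], [0, 0, 0]]' --jaw '[0, 0, 0, 0]' --force 6

```text
time: 4.2
tool_pos: [0.5752, 0.2953, 0.1132]
tool_rot: [-3.135, 0.001, 1.435]
contact_force: [-12.2, 1.2, 7.3]
opening: 0.0186
grip_force: 6.0
```

>>> apply_moves --delta_pos '[[0, 0, 0], [0, 0, 0], [0, 0, 0], [0, 0, 0.05], [0, 0, 0.15], [0, 0, 0.25], [0, 0, 0.33], [0, 0, 0.33]]' --dr '[[0, 0, 0], [0, 0, 0], [0, 0, 0], [0, 0, 0], [0, 0, 0], [0, 0, 0], [0, 0, 0], [0, 0, 0]]' --jaw '[0.6, 0.6, 0.6, 0.6, 0.6, 0.6, 0.6, 0.6]'

```text
time: 4.87
tool_pos: [0.5816, 0.2952, 0.2533]
tool_rot: [3.129, -0.007, 1.434]
contact_force: [-0.1, 0.5, 1.5]
opening: 0.0549
grip_force: 0.0
```

>>> apply_moves --delta_pos '[[-0.1, -0.715, 0], [-0.1, -0.715, 0], [-0.1, -0.715, 0], [-0.1, -0.715, 0], [-0.1, -0.715, 0], [-0.1, -0.715, 0], [-0.1, -0.715, 0], [-0.1, -0.715, 0]]' --dr '[[0, 0, -0.2], [0, 0, -0.2], [0, 0, -0.2], [0, 0, -0.2], [0, 0, -0.2], [0, 0, -0.2], [0, 0, -0.2], [0, 0, -0.2]]' --jaw '[0.6, 0.6, 0.6, 0.6, 0.6, 0.6, 0.6, 0.6]'

```text
time: 5.53
tool_pos: [0.538, 0.0018, 0.2448]
tool_rot: [3.14, 0.003, 1.328]
contact_force: [0.8, -0.9, 1.0]
opening: 0.0552
grip_force: 0.0
```

Run:
```python
from h import *
im=eyes.read_camera("top"); crop(im,110,90,400,220,2,"o2.png")
hsv=cv2.cvtColor(im,cv2.COLOR_RGB2HSV); H,S,V=[hsv[...,i].astype(int) for i in range(3)]
m=(V<35); m2=np.zeros_like(m); m2[150:250,130:230]=m[150:250,130:230]; print("rib",rects(m2,.13,amin=20))
b=eyes.read_camera("scene"); cv2.imwrite("pics/s2.png",b[:,:,::-1])
print(telemetry.observe()['tool_pos'])
```

```text
rib [(array([185., 195.]), array([571.5, 295.2]), array([57.7, 10.3]), 82.2)]
[0.5386568  0.00680738 0.24482912]
```

View pics/o2.png

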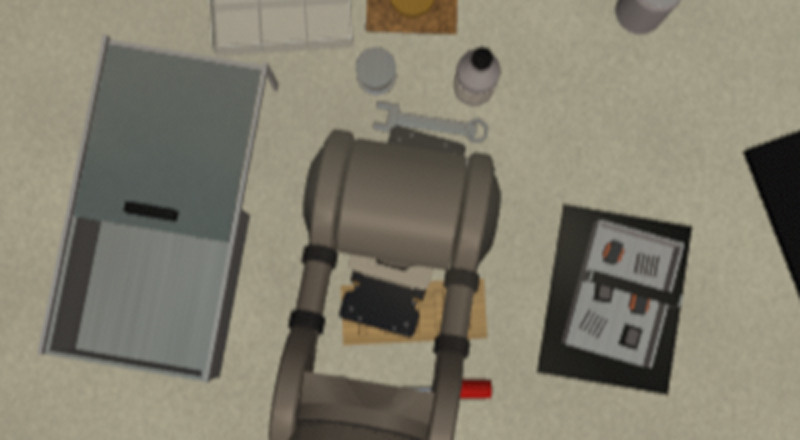

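The cover is open, with the rib now at crop (151,211) and the near half of the bin exposed. The rib has moved 147 mm, so I'll check the joint value against the rails' near and far ends at crop (45,352), (209,380), (107,38) and (268,67).

Run:
```python
from h import *
im=cv2.imread("pics/o2.png")
p=ray("top",np.array([(45,352),(209,380),(107,38),(268,67)])/2+[110,90],.11)[:,:2]; print(p.round(4))
n=(p[0]+p[1])/2; f=(p[2]+p[3])/2; u=(f-n)/np.linalg.norm(f-n); print("len",np.linalg.norm(f-n),"yaw",np.degrees(np.arctan2(u[1],u[0])),"bin",n+.105*u, f-.28*u)
for r in ([.4258,.3154],[.5715,.2952]): print("rib local x from near", (np.array(r)-n)@u-.105, "far",.28+(np.array(r)-f)@u)
b=cv2.imread("pics/s2.png"); hs=cv2.cvtColor(b,cv2.COLOR_BGR2HSV); m=hs[...,2]<38; m[:,:330]=0;m[:,460:]=0;m[:100]=0;m[200:]=0
print(rects(m,.13,"scene",15))
b=cv2.imread("pics/scene0.png"); hs=cv2.cvtColor(b,cv2.COLOR_BGR2HSV); m=hs[...,2]<38; m[:,:330]=0;m[:,400:]=0;m[:105]=0;m[200:]=0
print(rects(m,.13,"scene",15))
crop(cv2.imread("pics/s2.png")[:,:,::-1],310,90,180,140,4,"s2c.png")
```

```text
[[0.4049 0.4128]
 [0.3781 0.2216]
 [0.7794 0.3628]
 [0.7503 0.1692]]
len 0.37687031839837626 yaw -7.804643474872517 bin [0.49552714 0.30294076] [0.48747277 0.30404474]
rib local x from near -0.07077315958585664 far -0.06264347798423286
rib local x from near 0.07632027424860095 far 0.08444995585022474
[(array([394., 142.]), array([582.9, 286.1]), array([71. , 25.3]), 83.4), (array([451., 139.]), array([693.6, 422. ]), array([30.8, 58.5]), 51.8), (array([337., 129.]), array([421.1, 230.7]), array([ 60.7, 111.9]), 42.5), (array([438., 113.]), array([598.8, 500.9]), array([89.3, 40.3]), 16.8)]
[(array([360., 120.]), array([438.8, 306.1]), array([69. , 25.8]), 81.7)]
```

View pics/s2c.png

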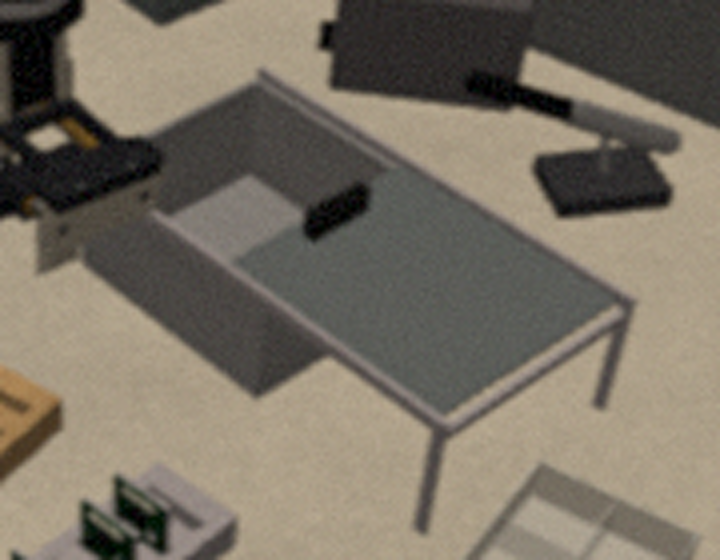

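The cover sits against the far crossbar, so it is fully open; it had started about 15 mm open. That puts the bin centre at about (0.492, 0.305). Now I'll move to the pan.

>>> apply_moves --delta_pos '[[-0.096, -0.717, 0], [-0.096, -0.717, 0], [-0.096, -0.717, 0], [-0.096, -0.717, 0], [-0.096, -0.717, 0], [-0.096, -0.717, 0], [-0.096, -0.717, 0], [-0.096, -0.717, 0]]' --dr '[[0, 0, 0], [0, 0, 0], [0, 0, 0], [0, 0, 0], [0, 0, 0], [0, 0, 0], [0, 0, 0], [0, 0, 0]]' --jaw '[0.6, 0.6, 0.6, 0.6, 0.6, 0.6, 0.6, 0.6]'

```text
time: 6.3
tool_pos: [0.4998, -0.2838, 0.2441]
tool_rot: [3.141, 0.003, 1.33]
contact_force: [-0.5, 0.6, -0.2]
opening: 0.0549
grip_force: 0.0
```

>>> apply_moves --delta_pos '[[0, 0, -0.1], [0, 0, -0.2], [0, 0, -0.3], [0, 0, -0.3], [0, 0, -0.3], [0, 0, -0.3]]' --dr '[[0, 0, 0], [0, 0, 0], [0, 0, 0], [0, 0, 0], [0, 0, 0], [0, 0, 0]]' --jaw '[0.6, 0.6, 0.6, 0.6, 0.6, 0.6]'

```text
time: 6.8
tool_pos: [0.5019, -0.2783, 0.1268]
tool_rot: [3.139, 0.001, 1.335]
contact_force: [0.3, -0.4, 0.6]
opening: 0.055
grip_force: 0.0
```

Run:
```python
from h import *
a=eyes.read_camera("scene"); b=eyes.read_camera("top")
A=cv2.resize(a[200:320,150:310,::-1],(480,360)); B=cv2.resize(b[180:300,370:470,::-1],(300,360))
cv2.imwrite("pics/p1.png",np.hstack([A,B])); print(telemetry.observe()['tool_pos'])
```

```text
[ 0.5019577  -0.2789159   0.12771217]
```

View pics/p1.png

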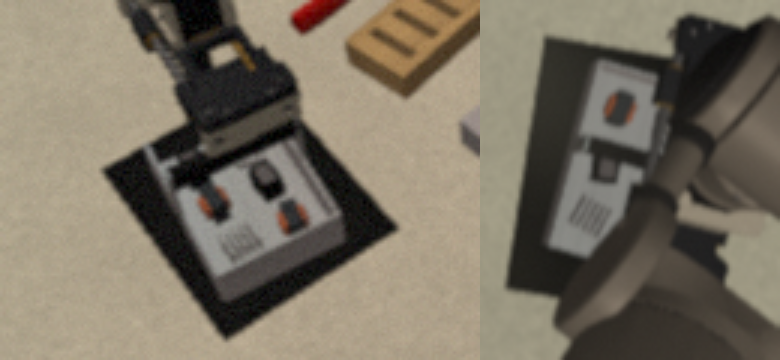

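The gripper is centred above the bar (scene crop at (230,125)), so I'll descend and grip.

>>> apply_moves --delta_pos '[[0, 0, -0.06], [0, 0, -0.1], [0, 0, -0.13], [0, 0, -0.148], [0, 0, -0.148], [0, 0, -0.148], [0, 0, -0.148], [0, 0, -0.148]]' --dr '[[0, 0, 0], [0, 0, 0], [0, 0, 0], [0, 0, 0], [0, 0, 0], [0, 0, 0], [0, 0, 0], [0, 0, 0]]' --jaw '[0.6, 0.6, 0.6, 0.6, 0.6, 0.3, 0, 0]' --force 50

```text
time: 7.57
tool_pos: [0.5008, -0.2789, 0.0669]
tool_rot: [3.139, 0.001, 1.334]
contact_force: [0.7, 1.0, 0.5]
opening: 0.0396
grip_force: 0.0
```

>>> apply_moves --delta_pos '[[0, 0, 0], [0, 0, 0], [0, 0, 0], [0, 0, 0]]' --dr '[[0, 0, 0], [0, 0, 0], [0, 0, 0], [0, 0, 0]]' --jaw '[0, 0, 0, 0]'

```text
time: 7.9
tool_pos: [0.5003, -0.2785, 0.0657]
tool_rot: [3.141, 0.0, 1.334]
contact_force: [-0.6, 0.2, 2.3]
opening: 0.0137
grip_force: 50.0
```

>>> apply_moves --delta_pos '[[0, 0, 0.02], [0, 0, 0.06], [0, 0, 0.13], [0, 0, 0.21], [0, 0, 0.3], [0, 0, 0.4], [0, 0, 0.48], [0, 0, 0.53]]' --dr '[[0, 0, 0], [0, 0, 0], [0, 0, 0], [0, 0, 0], [0, 0, 0], [0, 0, 0], [0, 0, 0], [0, 0, 0]]' --jaw '[0, 0, 0, 0, 0, 0, 0, 0]'

```text
time: 8.57
tool_pos: [0.5004, -0.2786, 0.2816]
tool_rot: [3.138, 0.002, 1.334]
contact_force: [0.3, -0.4, -4.5]
opening: 0.0136
grip_force: 50.0
```

>>> apply_moves --delta_pos '[[0, 0.02, 0], [0.002, 0.06, 0], [0.004, 0.11, 0], [0.006, 0.16, 0], [0.008, 0.21, 0], [0.009, 0.265, 0], [0.011, 0.32, 0], [0.0125, 0.375, 0]]' --dr '[[0, 0, 0.02], [0, 0, 0.05], [0, 0, 0.1], [0, 0, 0.15], [0, 0, 0.2], [0, 0, 0.25], [0, 0, 0.3], [0, 0, 0.35]]' --jaw '[0, 0, 0, 0, 0, 0, 0, 0]'

```text
time: 9.23
tool_pos: [0.5033, -0.1253, 0.2744]
tool_rot: [-3.136, -0.003, 1.511]
contact_force: [0.5, -1.1, -4.6]
opening: 0.0139
grip_force: 50.0
```

>>> apply_moves --delta_pos '[[0.002, 0.05, 0], [0.003, 0.1, 0], [0.005, 0.15, 0], [0.006, 0.2, 0], [0.008, 0.24, 0], [0.01, 0.285, 0], [0.011, 0.33, 0], [0.0125, 0.375, 0]]' --dr '[[0, 0, 0.04], [0, 0, 0.09], [0, 0, 0.13], [0, 0, 0.175], [0, 0, 0.22], [0, 0, 0.26], [0, 0, 0.3], [0, 0, 0.35]]' --jaw '[0, 0, 0, 0, 0, 0, 0, 0]'

```text
time: 9.9
tool_pos: [0.5078, 0.0239, 0.2745]
tool_rot: [-3.136, -0.002, 1.686]
contact_force: [0.6, 0.1, -4.7]
opening: 0.0137
grip_force: 50.0
```

>>> apply_moves --delta_pos '[[0.002, 0.05, 0], [0.003, 0.1, 0], [0.005, 0.15, 0], [0.006, 0.2, 0], [0.008, 0.24, 0], [0.01, 0.285, 0], [0.011, 0.33, 0], [0.0125, 0.375, 0]]' --dr '[[0, 0, 0.04], [0, 0, 0.09], [0, 0, 0.13], [0, 0, 0.175], [0, 0, 0.22], [0, 0, 0.26], [0, 0, 0.3], [0, 0, 0.35]]' --jaw '[0, 0, 0, 0, 0, 0, 0, 0]'

```text
time: 10.57
tool_pos: [0.5125, 0.1734, 0.2744]
tool_rot: [-3.135, -0.001, 1.861]
contact_force: [0.5, -0.7, -5.3]
opening: 0.0137
grip_force: 50.0
```

>>> apply_moves --delta_pos '[[0.002, 0.055, 0], [0.004, 0.11, 0], [0.005, 0.165, 0], [0.007, 0.22, 0], [0.009, 0.27, 0], [0.01, 0.32, 0], [0.011, 0.355, 0], [0.0125, 0.375, 0]]' --dr '[[0, 0, 0.05], [0, 0, 0.1], [0, 0, 0.15], [0, 0, 0.2], [0, 0, 0.25], [0, 0, 0.3], [0, 0, 0.33], [0, 0, 0.35]]' --jaw '[0, 0, 0, 0, 0, 0, 0, 0]'

```text
time: 11.23
tool_pos: [0.518, 0.3236, 0.2749]
tool_rot: [-3.137, -0.001, 2.037]
contact_force: [0.4, -0.0, -5.0]
opening: 0.0138
grip_force: 50.0
```

Run:
```python
from h import *
a=eyes.read_camera("scene"); b=eyes.read_camera("top")
A=cv2.resize(a[40:220,300:480,::-1],(400,400)); B=cv2.resize(b[90:290,100:300,::-1],(400,400))
cv2.imwrite("pics/p2.png",np.hstack([A,B])); s=telemetry.observe(); print(s['qpos'],s['opening'])
```

```text
[ 4.30825710e-01  4.78152987e-01  1.17737129e+00  1.26856673e-04
  1.48907274e+00 -3.43881976e-02] 0.013526987452966962
```

View pics/p2.png

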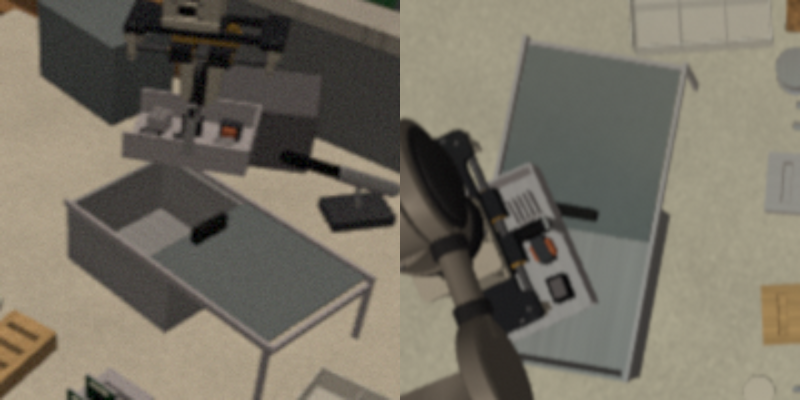

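The pan is level, held above the bin's open half, with the parts still in it (top crop at (545,245)). I'll lower it slightly and tip.

>>> apply_moves --delta_pos '[[0, -0.01, -0.03], [0, -0.025, -0.08], [0, -0.025, -0.08], [0, -0.025, -0.08], [0, -0.025, -0.08], [0, -0.025, -0.08], [0, -0.025, -0.08], [0, -0.025, -0.08]]' --dr '[[0, 0, 0], [0.05, -0.1, 0], [0.12, -0.23, 0], [0.18, -0.36, 0], [0.25, -0.5, 0], [0.32, -0.63, 0], [0.38, -0.76, 0], [0.447, -0.894, 0]]' --jaw '[0, 0, 0, 0, 0, 0, 0, 0]'

```text
time: 12.0
tool_pos: [0.5193, 0.31, 0.2452]
tool_rot: [2.64, 0.0, 2.032]
contact_force: [0.2, 0.9, -5.4]
opening: 0.0136
grip_force: 50.0
```

>>> apply_moves --delta_pos '[[0, 0, 0], [0, 0, 0], [0, 0, 0], [0, 0, 0], [0, 0, 0], [0, 0, 0], [0, 0, 0], [0, 0, 0]]' --dr '[[0.07, -0.14, 0], [0.14, -0.28, 0], [0.21, -0.42, 0], [0.28, -0.56, 0], [0.35, -0.7, 0], [0.41, -0.82, 0], [0.447, -0.894, 0], [0.447, -0.894, 0]]' --jaw '[0, 0, 0, 0, 0, 0, 0, 0]'

```text
time: 12.67
tool_pos: [0.5101, 0.3147, 0.2506]
tool_rot: [2.318, -0.076, 2.124]
contact_force: [-0.6, 0.7, -3.7]
opening: 0.0139
grip_force: 50.0
```

>>> apply_moves --delta_pos '[[0, 0, 0], [0, 0, 0], [0, 0, 0], [0, 0, 0], [0, 0, 0]]' --dr '[[0.04, -0.08, 0], [0.07, -0.14, 0], [0.07, -0.14, 0], [0.07, -0.14, 0], [0.07, -0.14, 0]]' --jaw '[0, 0, 0, 0, 0]'

```text
time: 13.08
tool_pos: [0.5117, 0.3095, 0.2507]
tool_rot: [2.241, -0.076, 2.138]
contact_force: [0.2, -0.1, -2.3]
opening: 0.0136
grip_force: 50.0
```

Run:
```python
from h import *
a=eyes.read_camera("scene"); b=eyes.read_camera("top")
A=cv2.resize(a[40:220,300:480,::-1],(400,400)); B=cv2.resize(b[90:290,100:300,::-1],(400,400))
cv2.imwrite("pics/p3.png",np.hstack([A,B])); s=telemetry.observe(); print(s['qpos'],s['opening'])
```

```text
[ 0.26532522  0.15125353  2.10058988  1.50660063  0.28288842 -1.63832103] 0.013716013273322216
```

View pics/p3.png

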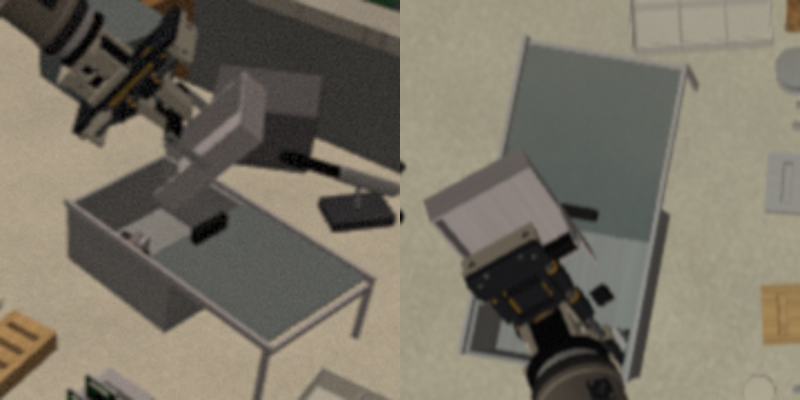

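The pan is tipped empty: the wrist force has fallen to the pan's weight alone, and parts are visible in the bin. I'll level it again.

```bash
cat >> h.py <<'E'
from scipy.spatial.transform import Rotation as Ro
def to(pos,yaw):
    s=telemetry.observe(); a=Ro.from_euler('xyz',s['tool_rot']); b=Ro.from_euler('xyz',[np.pi,0,yaw])
    print("shift",((np.array(pos)-s['tool_pos'])/.4).round(4),"dr",((b*a.inv()).as_rotvec()/.5).round(4),"now",s['tool_pos'].round(4),s['tool_rot'].round(4))
E
python3 -c "
from h import *
to([.515,.31,.28],2.034)"
```

```text
shift [ 0.007  -0.0004  0.0713] dr [-1.0112  1.4991 -0.1276] now [0.5122 0.3102 0.2515] [ 2.2399 -0.0753  2.139 ]
```

>>> apply_moves --delta_pos '[[0, 0, 0.03], [0, 0, 0.05], [0.003, 0, 0.07], [0.007, 0, 0.07], [0.007, 0, 0.07], [0.007, 0, 0.07], [0.007, 0, 0.07], [0.007, 0, 0.07]]' --dr '[[-0.07, 0.1, -0.01], [-0.14, 0.21, -0.02], [-0.21, 0.31, -0.03], [-0.28, 0.41, -0.04], [-0.35, 0.52, -0.05], [-0.43, 0.64, -0.06], [-0.506, 0.75, -0.064], [-0.506, 0.75, -0.064]]' --jaw '[0, 0, 0, 0, 0, 0, 0, 0]'

```text
time: 13.85
tool_pos: [0.5157, 0.3075, 0.2805]
tool_rot: [2.696, -0.044, 2.07]
contact_force: [-0.3, 2.5, -4.1]
opening: 0.0136
grip_force: 50.0
```

>>> apply_moves --delta_pos '[[0, 0, 0], [0, 0, 0], [0, 0, 0], [0, 0, 0], [0, 0, 0], [0, 0, 0], [0, 0, 0], [0, 0, 0]]' --dr '[[-0.07, 0.1, -0.01], [-0.14, 0.21, -0.02], [-0.21, 0.31, -0.03], [-0.28, 0.41, -0.04], [-0.35, 0.52, -0.05], [-0.43, 0.64, -0.06], [-0.506, 0.75, -0.064], [-0.506, 0.75, -0.064]]' --jaw '[0, 0, 0, 0, 0, 0, 0, 0]'

```text
time: 14.52
tool_pos: [0.5168, 0.3103, 0.2787]
tool_rot: [-3.14, 0.004, 2.031]
contact_force: [-0.8, 0.2, -3.7]
opening: 0.0134
grip_force: 50.0
```

```bash
python3 -c "
from h import *
print(telemetry.observe()['qpos'].round(3))
to([.49,-.27,.28],1.43)
im=eyes.read_camera('top'); hsv=cv2.cvtColor(im,cv2.COLOR_RGB2HSV); V=hsv[...,2]
m=(V<65); m[:, :370]=0; m[:,465:]=0; m[:180]=0; m[295:]=0
print(rects(m,.003))"
```

```text
[ 0.416  0.46   1.199 -0.004  1.485 -0.044]
shift [-0.0669 -1.4507  0.0033] dr [ 0.0085 -0.0029 -1.2011] now [0.5168 0.3103 0.2787] [-3.1395  0.0039  2.0306]
[(array([417., 239.]), array([ 490.1, -271.4]), array([165.9, 215.4]), 81.9)]
```

Run:
```python
from h import *
for i in range(3): print(telemetry.observe()['contact_force'].round(2))
a=eyes.read_camera("scene"); b=eyes.read_camera("top")
A=cv2.resize(a[40:190,330:450,::-1],(400,500)); B=cv2.resize(b[150:290,120:232,::-1],(400,500))
cv2.imwrite("pics/p4.png",np.hstack([A,B]))
```

```text
[-0.18 -0.58 -3.96]
[-0.18 -0.58 -3.96]
[-0.18 -0.58 -3.96]
```

View pics/p4.png

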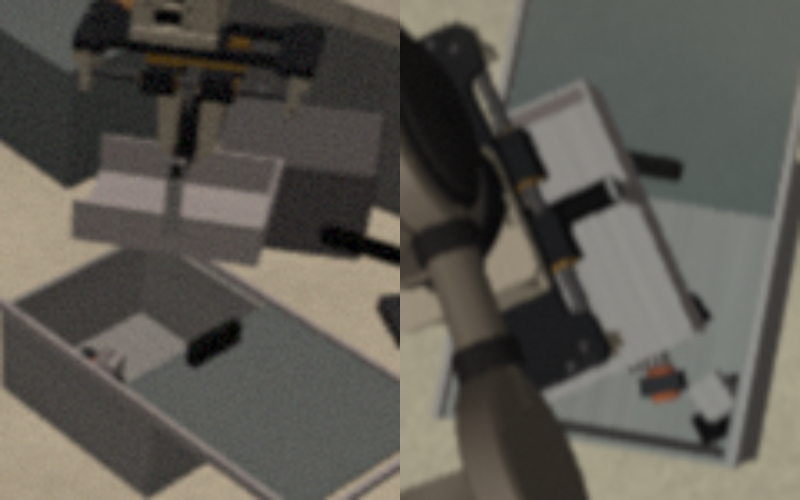

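The pan is empty and parts lie in the bin's near-right area. Now I'll return the pan to the mat.

>>> apply_moves --delta_pos '[[-0.002, -0.06, 0], [-0.005, -0.15, 0], [-0.009, -0.25, 0], [-0.012, -0.35, 0], [-0.016, -0.45, 0], [-0.02, -0.55, 0], [-0.023, -0.64, 0], [-0.026, -0.7275, 0]]' --dr '[[0, 0, -0.05], [0, 0, -0.12], [0, 0, -0.2], [0, 0, -0.28], [0, 0, -0.36], [0, 0, -0.44], [0, 0, -0.52], [0, 0, -0.6]]' --jaw '[0, 0, 0, 0, 0, 0, 0, 0]'

```text
time: 15.33
tool_pos: [0.5035, 0.0172, 0.2801]
tool_rot: [3.139, 0.002, 1.73]
contact_force: [1.1, -0.2, -2.8]
opening: 0.0133
grip_force: 50.0
```

>>> apply_moves --delta_pos '[[-0.003, -0.09, 0], [-0.006, -0.19, 0], [-0.01, -0.29, 0], [-0.014, -0.39, 0], [-0.018, -0.49, 0], [-0.021, -0.59, 0], [-0.024, -0.68, 0], [-0.026, -0.7275, 0]]' --dr '[[0, 0, -0.08], [0, 0, -0.16], [0, 0, -0.24], [0, 0, -0.32], [0, 0, -0.4], [0, 0, -0.48], [0, 0, -0.56], [0, 0, -0.6]]' --jaw '[0, 0, 0, 0, 0, 0, 0, 0]'

```text
time: 16.0
tool_pos: [0.4927, -0.2757, 0.2798]
tool_rot: [3.14, 0.003, 1.428]
contact_force: [0.1, 0.6, -3.4]
opening: 0.0136
grip_force: 50.0
```

Run:
```python
from h import *
to([.495,-.272,.066],1.43)
b=eyes.read_camera("top"); a=eyes.read_camera("scene")
B=cv2.resize(b[170:290,120:240,::-1],(500,500),interpolation=cv2.INTER_CUBIC); A=cv2.resize(a[90:190,320:380,::-1],(300,500))
cv2.imwrite("pics/p5.png",np.hstack([A,B]))
```

```text
shift [ 0.0057  0.0093 -0.5344] dr [0.0074 0.0028 0.0047] now [ 0.4927 -0.2757  0.2798] [3.1397 0.0034 1.4277]
```

View pics/p5.png

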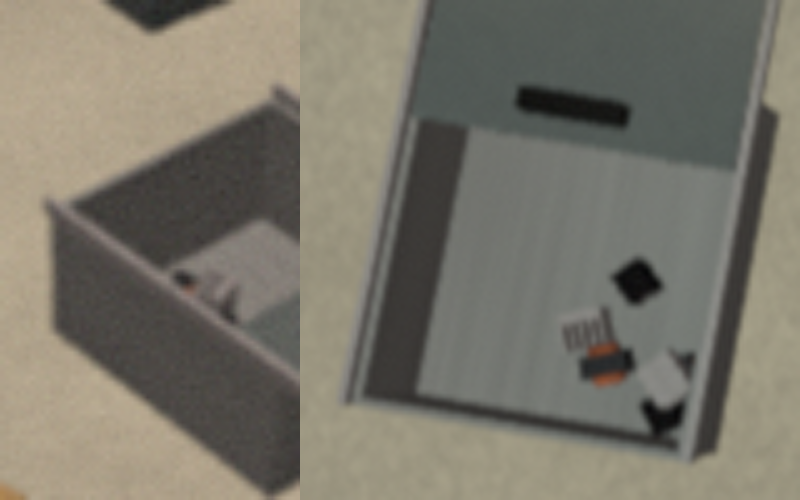

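The bin shows a relay at (638,282), a sink at (587,330), a transformer at (605,363), and a sink and dark pieces around (665,385). I'll lower the pan and release it.

>>> apply_moves --delta_pos '[[0, 0, -0.06], [0, 0, -0.13], [0, 0, -0.2], [0, 0, -0.27], [0, 0, -0.34], [0, 0, -0.4], [0, 0, -0.45], [0, 0, -0.48]]' --dr '[[0, 0, 0], [0, 0, 0], [0, 0, 0], [0, 0, 0], [0, 0, 0], [0, 0, 0], [0, 0, 0], [0, 0, 0]]' --jaw '[0, 0, 0, 0, 0, 0, 0, 0]'

```text
time: 16.77
tool_pos: [0.493, -0.2697, 0.0857]
tool_rot: [-3.14, -0.001, 1.435]
contact_force: [-0.1, 0.3, -2.3]
opening: 0.0135
grip_force: 50.0
```

>>> apply_moves --delta_pos '[[0, 0, -0.02], [0, 0, -0.04], [0, 0, -0.053], [0, 0, -0.053], [0, 0, -0.053], [0, 0, -0.053]]' --dr '[[0, 0, 0], [0, 0, 0], [0, 0, 0], [0, 0, 0], [0, 0, 0], [0, 0, 0]]' --jaw '[0, 0, 0, 0, 0, 0]'

```text
time: 17.27
tool_pos: [0.4945, -0.2717, 0.0668]
tool_rot: [3.14, 0.0, 1.434]
contact_force: [-0.9, 1.0, -3.1]
opening: 0.0139
grip_force: 50.0
```

>>> apply_moves --delta_pos '[[0, 0, -0.004], [0, 0, -0.004], [0, 0, -0.004], [0, 0, -0.004], [0, 0, -0.004], [0, 0, -0.004], [0, 0, -0.004]]' --dr '[[0, 0, 0], [0, 0, 0], [0, 0, 0], [0, 0, 0], [0, 0, 0], [0, 0, 0], [0, 0, 0]]' --jaw '[0, 0, 0.6, 0.6, 0.6, 0.6, 0.6]'

```text
time: 17.85
tool_pos: [0.4942, -0.2715, 0.0644]
tool_rot: [3.142, -0.0, 1.434]
contact_force: [0.4, -0.6, -0.3]
opening: 0.0422
grip_force: 0.0
```

>>> apply_moves --delta_pos '[[0, 0, 0.03], [0, 0, 0.1], [0, 0, 0.2], [0, 0, 0.3], [0, 0, 0.4], [0, 0, 0.45], [0, 0, 0.45], [0, 0, 0.45]]' --dr '[[0, 0, 0], [0, 0, 0], [0, 0, 0], [0, 0, 0], [0, 0, 0], [0, 0, 0], [0, 0, 0], [0, 0, 0]]' --jaw '[0.6, 0.6, 0.6, 0.6, 0.6, 0.6, 0.6, 0.6]'

```text
time: 18.52
tool_pos: [0.4945, -0.2717, 0.2455]
tool_rot: [3.139, 0.001, 1.434]
contact_force: [-0.2, 0.4, -0.6]
opening: 0.0553
grip_force: 0.0
```

Run:
```python
from h import *
print(telemetry.observe()['tool_pos'],telemetry.observe()['contact_force'])
im=np.mean([eyes.read_camera("top") for _ in range(6)],0); np.save("top.npy",im); 
sc=np.mean([eyes.read_camera("scene") for _ in range(3)],0); np.save("sc.npy",sc)
B=cv2.resize(im[160:266,270:370,::-1].astype(np.uint8),(500,530),interpolation=cv2.INTER_CUBIC)
A=cv2.resize(sc[200:310,180:280,::-1].astype(np.uint8),(300,330),interpolation=cv2.INTER_CUBIC)
o=np.zeros((530,800,3),np.uint8);o[:,:500]=B;o[:330,500:]=A
cv2.imwrite("pics/b1.png",o)
for y in (176,180,184,188,192,196):
    print(y,(2*im[y,280:362,1]-im[y,280:362,0]-im[y,280:362,2]).astype(int).tolist()) if y in(180,192) else print(y,im[y,280:362,1].astype(int).tolist())
```

```text
[ 0.49453353 -0.27168901  0.2454989 ] [-0.18384249  0.42610121 -0.60244335]
176 [150, 149, 145, 139, 134, 133, 133, 133, 134, 134, 129, 118, 126, 134, 136, 134, 129, 133, 135, 134, 135, 134, 134, 130, 120, 122, 112, 134, 131, 131, 134, 135, 135, 135, 135, 134, 131, 131, 126, 111, 130, 128, 133, 136, 136, 136, 137, 136, 134, 129, 132, 133, 130, 122, 125, 134, 136, 136, 135, 135, 136, 130, 107, 102, 122, 110, 108, 125, 132, 134, 133, 133, 133, 133, 137, 145, 150, 151, 150, 151, 150, 149]
180 [15, 15, 14, 9, 5, 5, 5, 5, 4, 5, 5, 3, 4, 5, 4, 4, 4, 4, 4, 5, 5, 5, 4, 3, 4, 12, 20, 10, 4, 4, 5, 4, 4, 5, 5, 4, 3, 4, 7, 16, 10, 4, 4, 5, 5, 5, 4, 5, 4, 3, 4, 5, 5, 4, 4, 5, 5, 5, 5, 5, 4, 4, 3, 3, 8, 17, 12, 5, 5, 4, 5, 5, 4, 5, 10, 15, 15, 17, 16, 16, 16, 15]
184 [147, 147, 146, 137, 135, 135, 135, 135, 135, 134, 127, 118, 131, 135, 133, 128, 133, 134, 135, 135, 134, 134, 130, 121, 126, 115, 113, 125, 127, 132, 134, 133, 134, 134, 134, 132, 127, 127, 116, 111, 128, 130, 133, 134, 134, 135, 135, 134, 131, 131, 133, 135, 130, 119, 131, 136, 136, 136, 135, 136, 135, 122, 100, 117, 124, 111, 133, 
[... 462 characters left out ...]
49, 150, 150, 150, 150]
192 [16, 13, 9, 6, 6, 6, 5, 6, 6, 6, 5, 6, 5, 5, 5, 5, 5, 6, 5, 6, 5, 5, 4, 4, 4, 7, 7, 5, 5, 6, 5, 5, 5, 6, 5, 3, 2, 3, 9, 5, 3, 5, 5, 5, 5, 5, 5, 4, 4, 5, 6, 6, 4, 4, 6, 5, 6, 6, 6, 6, 4, 3, 2, 6, 14, 8, 5, 6, 5, 5, 5, 5, 6, 9, 14, 16, 16, 16, 16, 16, 16, 16]
196 [151, 148, 139, 131, 127, 128, 129, 128, 124, 125, 124, 121, 121, 123, 123, 122, 122, 123, 122, 124, 125, 125, 125, 126, 126, 125, 126, 128, 128, 130, 130, 130, 130, 133, 134, 134, 134, 134, 134, 134, 134, 134, 135, 134, 135, 135, 135, 135, 136, 135, 136, 136, 135, 135, 135, 135, 135, 135, 135, 134, 135, 134, 133, 133, 134, 134, 134, 135, 135, 135, 135, 135, 136, 140, 146, 146, 147, 149, 151, 151, 152, 153]
```

View pics/b1.png

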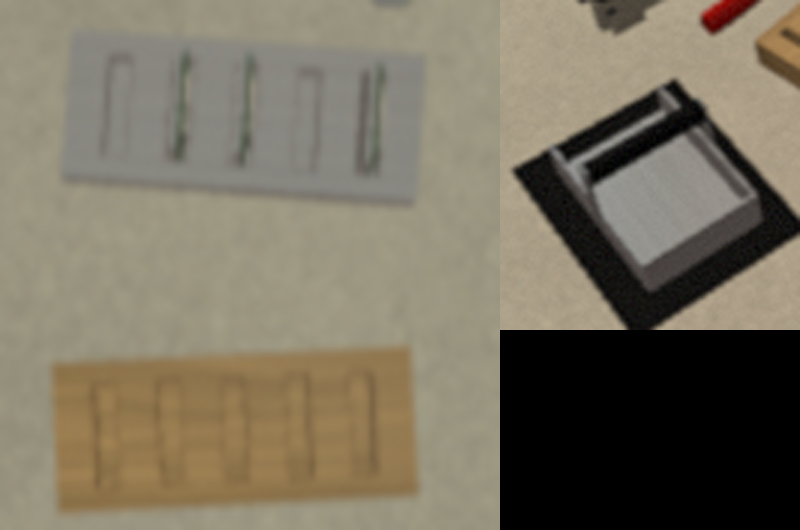

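The pan stands empty on its mat. The boards' green stripes are at columns 306, 319 and 345, evenly spaced to match their slots. Next I'll compare the slot centres of the cooler and rack.

Run:
```python
from h import *
im=np.load("top.npy"); g=im.mean(2)
# slot-edge dark lines: profile along block's y axis, averaged over the slot length, in world coordinates at z=.032
from scipy.ndimage import map_coordinates, gaussian_filter1d
from scipy.signal import find_peaks
def prof(c,yaw,hx,z=.032):
    ys=np.arange(-.095,.095,.0005); xs=np.linspace(-hx,hx,15); u=np.array([np.cos(yaw),np.sin(yaw)]); v=np.array([-u[1],u[0]])
    P=np.array([[*(c+x*u+y*v),z] for x in xs for y in ys]); q=proj("top",P)
    p=map_coordinates(g,[q[:,1],q[:,0]],order=1).reshape(15,-1).mean(0); return ys,p
for n,c,yaw in(("rack",[.4659,-.0133],4.5),("cooler",[.625,-.0134],-2.4)):
    ys,p=prof(np.array(c),np.radians(yaw),.018); k,_=find_peaks(-p,prominence=2); print(n,[(round(ys[i]*1e3,1),round(p[i])) for i in k])
    d=np.gradient(gaussian_filter1d(p,2)); k,_=find_peaks(abs(d),height=.8); 
    e=np.concatenate([ys[k][ys[k]<-.085],ys[k][ys[k]>.085]]); print("ends",e)
# x extents of blocks from slots: board green in scene later
m=((2*im[...,1]-im[...,0]-im[...,2])>9)&(im[...,1]<140); m[:165]=0;m[205:]=0;m[:,:284]=0;m[:,352:]=0
# restrict to non-table
for c0 in(306,319,345):
    mm=m.copy(); mm[:,:c0-4]=0; mm[:,c0+5:]=0; y,x=np.nonzero(mm); print(c0,len(x),x.mean(),y.min(),y.max(),ray("top",[[x.mean(),y.mean()]],.07).round(4), np.polyfit(y,x,1))
```

```text
rack [(np.float64(-69.0), 101), (np.float64(-58.5), 114), (np.float64(-37.0), 107), (np.float64(-26.5), 113), (np.float64(-6.0), 109), (np.float64(6.0), 112), (np.float64(26.0), 113), (np.float64(38.0), 108), (np.float64(58.5), 113), (np.float64(69.0), 103)]
ends [-0.09  0.09]
cooler [(np.float64(-67.5), 106), (np.float64(-60.5), 101), (np.float64(-37.5), 121), (np.float64(-26.0), 130), (np.float64(-1.0), 104), (np.float64(32.0), 103), (np.float64(58.0), 129), (np.float64(69.5), 119)]
ends [-0.09  0.09]
306 55 306.1636363636364 170 198 [[0.6173 0.0167 0.07  ]] [-3.90883065e-03  3.06878171e+02]
319 51 319.2352941176471 170 199 [[ 0.6178 -0.0153  0.07  ]] [2.91375291e-03 3.18702077e+02]
345 45 345.31111111111113 173 201 [[ 0.6175 -0.0793  0.07  ]] [2.04199243e-02 3.41555660e+02]
```

>>> apply_moves --delta_pos '[[0.1, 0.16, 0], [0.1, 0.16, 0], [0.1, 0.16, 0], [0.1, 0.16, 0], [0.1, 0.16, 0]]' --dr '[[0, 0, -1], [0, 0, -1], [0, 0, -1], [0, 0, -1], [0, 0, -1]]' --jaw '[0.35, 0.35, 0.35, 0.35, 0.35]'

```text
time: 19.38
tool_pos: [0.5345, -0.2067, 0.2442]
tool_rot: [-3.141, -0.0, 0.931]
contact_force: [-0.9, -0.3, 0.8]
opening: 0.0327
grip_force: 0.0
```

>>> apply_moves --delta_pos '[[0.1, 0.16, 0], [0.1, 0.16, 0], [0.1, 0.16, 0], [0.1, 0.16, 0], [0.1, 0.16, 0]]' --dr '[[0, 0, -1], [0, 0, -1], [0, 0, -1], [0, 0, -1], [0, 0, -1]]' --jaw '[0.35, 0.35, 0.35, 0.35, 0.35]'

```text
time: 19.8
tool_pos: [0.5743, -0.1431, 0.2442]
tool_rot: [-3.141, 0.0, 0.433]
contact_force: [0.0, -0.4, 0.2]
opening: 0.0318
grip_force: 0.0
```

>>> apply_moves --delta_pos '[[0.118, 0.167, 0], [0.118, 0.167, 0], [0.118, 0.167, 0], [0.118, 0.167, -0.1], [0.118, 0.167, -0.2], [0.118, 0.167, -0.2], [0.118, 0.167, -0.2], [0.118, 0.167, -0.2]]' --dr '[[0, 0, -0.952], [0, 0, -0.952], [0, 0, -0.952], [0, 0, -0.952], [0, 0, -0.952], [0, 0, -0.952], [0, 0, -0.952], [0, 0, -0.952]]' --jaw '[0.35, 0.35, 0.35, 0.35, 0.35, 0.35, 0.35, 0.35]'

```text
time: 20.47
tool_pos: [0.6224, -0.0775, 0.1666]
tool_rot: [3.141, -0.003, -0.04]
contact_force: [0.2, 0.8, 0.7]
opening: 0.0322
grip_force: 0.0
```

Run:
```python
from h import *
to([.6223,-.0773,.040],-.0419)
a=eyes.read_camera("scene"); 
cv2.imwrite("pics/b2.png",cv2.resize(a[150:300,280:440,::-1],(640,600)))
```

```text
shift [-2.000e-04  5.000e-04 -3.164e-01] dr [ 0.0014  0.0058 -0.0037] now [ 0.6224 -0.0775  0.1666] [ 3.141e+00 -2.900e-03 -4.000e-02]
```

View pics/b2.png

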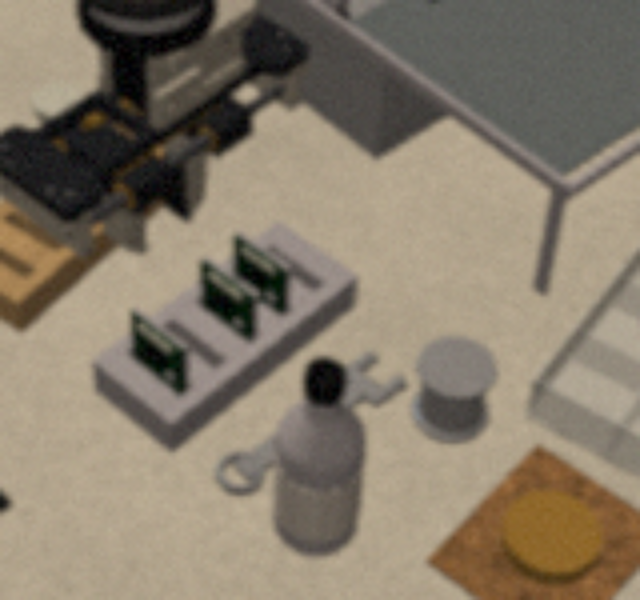

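All three boards stand in the cooler, seen in the scene crop at (160,350), (230,300) and (262,272), and the gripper hovers clear of the can. I'll descend on the board in slot -64.

>>> apply_moves --delta_pos '[[0, 0, -0.08], [0, 0, -0.15], [0, 0, -0.21], [0, 0, -0.26], [0, 0, -0.29], [0, 0, -0.31], [0, 0, -0.31], [0, 0, -0.31]]' --dr '[[0, 0, 0], [0, 0, 0], [0, 0, 0], [0, 0, 0], [0, 0, 0], [0, 0, 0], [0, 0, 0], [0, 0, 0]]' --jaw '[0.35, 0.35, 0.35, 0.35, 0.35, 0.35, 0.35, 0.35]'

```text
time: 21.18
tool_pos: [0.6224, -0.077, 0.0419]
tool_rot: [3.141, -0.003, -0.042]
contact_force: [0.5, 0.1, 0.4]
opening: 0.0321
grip_force: 0.0
```

>>> apply_moves --delta_pos '[[0, 0, 0], [0, 0, 0], [0, 0, 0], [0, 0, 0], [0, 0, 0], [0, 0, 0]]' --dr '[[0, 0, 0], [0, 0, 0], [0, 0, 0], [0, 0, 0], [0, 0, 0], [0, 0, 0]]' --jaw '[0.2, 0.05, 0, 0, 0, 0]' --force 12

```text
time: 21.68
tool_pos: [0.6217, -0.0767, 0.0411]
tool_rot: [3.141, -0.001, -0.042]
contact_force: [-0.5, 0.7, 3.8]
opening: 0.0078
grip_force: 12.0
```

>>> apply_moves --delta_pos '[[0, 0, 0.03], [0, 0, 0.07], [0, 0, 0.12], [0, 0, 0.17], [0, 0, 0.2], [0, 0, 0.2]]' --dr '[[0, 0, 0], [0, 0, 0], [0, 0, 0], [0, 0, 0], [0, 0, 0], [0, 0, 0]]' --jaw '[0, 0, 0, 0, 0, 0]'

```text
time: 22.18
tool_pos: [0.6231, -0.077, 0.1243]
tool_rot: [3.14, -0.006, -0.042]
contact_force: [0.4, -0.3, -0.4]
opening: 0.0082
grip_force: 12.0
```

>>> apply_moves --delta_pos '[[-0.03, 0, 0], [-0.09, 0, 0], [-0.16, 0, 0], [-0.23, 0, 0], [-0.3, 0, 0], [-0.35, 0, 0], [-0.3785, 0, 0], [-0.3785, 0, 0]]' --dr '[[0, 0, 0.03], [0, 0, 0.06], [0, 0, 0.1], [0, 0, 0.15], [0, 0, 0.2], [0, 0, 0.241], [0, 0, 0.241], [0, 0, 0.241]]' --jaw '[0, 0, 0, 0, 0, 0, 0, 0]'

```text
time: 22.85
tool_pos: [0.4672, -0.0762, 0.12]
tool_rot: [-3.14, 0.003, 0.078]
contact_force: [0.6, -0.3, -1.0]
opening: 0.0074
grip_force: 12.0
```

>>> apply_moves --delta_pos '[[0, 0, -0.04], [0, 0, -0.09], [0, 0, -0.125], [0, 0, -0.13], [0, 0, -0.13], [0, 0, -0.13], [0, 0, -0.13], [0, 0, -0.13]]' --dr '[[0, 0, 0], [0, 0, 0], [0, 0, 0], [0, 0, 0], [0, 0, 0], [0, 0, 0], [0, 0, 0], [0, 0, 0]]' --jaw '[0, 0, 0, 0, 0, 0, 0, 0]'

```text
time: 23.52
tool_pos: [0.4707, -0.0768, 0.0693]
tool_rot: [3.141, -0.002, 0.078]
contact_force: [-0.1, -0.7, -0.9]
opening: 0.0076
grip_force: 12.0
```

Run:
```python
from h import *
to([.4709,-.0771,.041],np.radians(4.5))
```

```text
shift [ 0.0005 -0.0007 -0.0707] dr [0.001  0.004  0.0002] now [ 0.4707 -0.0768  0.0693] [ 3.1409e+00 -2.0000e-03  7.8400e-02]
```

>>> apply_moves --delta_pos '[[0, 0, -0.01], [0, 0, -0.02], [0, 0, -0.028], [0, 0, -0.028], [0, 0, -0.028]]' --dr '[[0, 0, 0], [0, 0, 0], [0, 0, 0], [0, 0, 0], [0, 0, 0]]' --jaw '[0, 0, 0, 0, 0]'

```text
time: 23.93
tool_pos: [0.4698, -0.0766, 0.057]
tool_rot: [-3.141, 0.0, 0.078]
contact_force: [-0.6, -0.9, 0.1]
opening: 0.0084
grip_force: 12.0
```

>>> apply_moves --delta_pos '[[0, 0, -0.01], [0, 0, -0.02], [0, 0, -0.03], [0, 0, -0.04], [0, 0, -0.041], [0, 0, -0.041]]' --dr '[[0, 0, 0], [0, 0, 0], [0, 0, 0], [0, 0, 0], [0, 0, 0], [0, 0, 0]]' --jaw '[0, 0, 0, 0, 0, 0]'

```text
time: 24.43
tool_pos: [0.4699, -0.0766, 0.0405]
tool_rot: [-3.141, -0.0, 0.078]
contact_force: [0.1, -0.1, -1.0]
opening: 0.008
grip_force: 12.0
```

>>> apply_moves --delta_pos '[[0, 0, 0], [0, 0, 0], [0, 0, 0], [0, 0, 0.05], [0, 0, 0.13], [0, 0, 0.22], [0, 0, 0.31], [0, 0, 0.31]]' --dr '[[0, 0, 0], [0, 0, 0], [0, 0, 0], [0, 0, 0], [0, 0, 0], [0, 0, 0], [0, 0, 0], [0, 0, 0]]' --jaw '[0.35, 0.35, 0.35, 0.35, 0.35, 0.35, 0.35, 0.35]'

```text
time: 25.1
tool_pos: [0.4735, -0.0777, 0.1713]
tool_rot: [3.137, -0.012, 0.079]
contact_force: [1.6, -0.1, 0.5]
opening: 0.0322
grip_force: 0.0
```

>>> apply_moves --delta_pos '[[0.13, 0.05, 0.1], [0.13, 0.05, 0.1], [0.13, 0.05, 0.1], [0.13, 0.05, 0.1], [0.13, 0.05, 0.1]]' --dr '[[0, 0, 1], [0, 0, 1], [0, 0, 1], [0, 0, 1], [0, 0, 1]]' --jaw '[0.68, 0.68, 0.68, 0.68, 0.68]'

```text
time: 25.52
tool_pos: [0.5222, -0.0564, 0.2047]
tool_rot: [3.141, -0.0, 0.584]
contact_force: [0.6, -0.0, 0.1]
opening: 0.0599
grip_force: 0.0
```

>>> apply_moves --delta_pos '[[0.13, 0.05, 0], [0.13, 0.05, 0], [0.13, 0.05, 0], [0.13, 0.05, 0], [0.13, 0.05, 0]]' --dr '[[0, 0, 1], [0, 0, 1], [0, 0, 1], [0, 0, 1], [0, 0, 1]]' --jaw '[0.68, 0.68, 0.68, 0.68, 0.68]'

```text
time: 25.93
tool_pos: [0.5738, -0.0366, 0.2042]
tool_rot: [-3.141, 0.0, 1.079]
contact_force: [-0.9, 0.3, -0.4]
opening: 0.0628
grip_force: 0.0
```

>>> apply_moves --delta_pos '[[0.126, 0.059, 0], [0.126, 0.059, 0], [0.126, 0.059, 0], [0.126, 0.059, 0], [0.126, 0.059, 0], [0.126, 0.059, 0], [0.126, 0.059, 0]]' --dr '[[0, 0, 0.9], [0, 0, 0.9], [0, 0, 0.9], [0, 0, 0.9], [0, 0, 0.9], [0, 0, 0.9], [0, 0, 0.9]]' --jaw '[0.68, 0.68, 0.68, 0.68, 0.68, 0.68, 0.68]'

```text
time: 26.52
tool_pos: [0.6242, -0.0133, 0.2049]
tool_rot: [-3.142, -0.0, 1.523]
contact_force: [0.6, 0.7, 0.8]
opening: 0.0623
grip_force: 0.0
```

Run:
```python
from h import *
to([.625,-.0134,.041],np.radians(87.6))
im=eyes.read_camera("top"); cv2.imwrite("pics/t3.png",im[:,:,::-1])
```

```text
shift [ 2.100e-03 -3.000e-04 -4.097e-01] dr [-0.0007 -0.0001  0.0122] now [ 0.6242 -0.0133  0.2049] [-3.1415e+00 -3.0000e-04  1.5228e+00]
```

>>> apply_moves --delta_pos '[[0.002, 0, -0.08], [0.002, 0, -0.16], [0.002, 0, -0.24], [0.002, 0, -0.3], [0.002, 0, -0.35], [0.002, 0, -0.39], [0.002, 0, -0.41], [0.002, 0, -0.41]]' --dr '[[0, 0, 0.012], [0, 0, 0.012], [0, 0, 0.012], [0, 0, 0.012], [0, 0, 0.012], [0, 0, 0.012], [0, 0, 0.012], [0, 0, 0.012]]' --jaw '[0.68, 0.68, 0.68, 0.68, 0.68, 0.68, 0.68, 0.68]'

```text
time: 27.23
tool_pos: [0.624, -0.013, 0.039]
tool_rot: [-3.138, -0.001, 1.532]
contact_force: [-0.8, 0.7, -0.2]
opening: 0.0625
grip_force: 0.0
```

>>> apply_moves --delta_pos '[[0, 0, 0], [0, 0, 0], [0, 0, 0], [0, 0, 0], [0, 0, 0], [0, 0, 0]]' --dr '[[0, 0, 0], [0, 0, 0], [0, 0, 0], [0, 0, 0], [0, 0, 0], [0, 0, 0]]' --jaw '[0.58, 0.5, 0.45, 0.45, 0.45, 0.45]' --force 15

```text
time: 27.73
tool_pos: [0.626, -0.0132, 0.0423]
tool_rot: [3.139, -0.0, 1.534]
contact_force: [-0.4, -0.2, 6.2]
opening: 0.0479
grip_force: 15.0
```

>>> apply_moves --delta_pos '[[0, 0, 0.03], [0, 0, 0.07], [0, 0, 0.12], [0, 0, 0.17], [0, 0, 0.2], [0, 0, 0.2]]' --dr '[[0, 0, 0], [0, 0, 0], [0, 0, 0], [0, 0, 0], [0, 0, 0], [0, 0, 0]]' --jaw '[0.45, 0.45, 0.45, 0.45, 0.45, 0.45]'

```text
time: 28.23
tool_pos: [0.627, -0.0132, 0.1248]
tool_rot: [3.135, 0.0, 1.535]
contact_force: [0.9, -0.2, -1.0]
opening: 0.0475
grip_force: 15.0
```

>>> apply_moves --delta_pos '[[-0.03, 0, 0], [-0.09, 0, 0], [-0.16, 0, 0], [-0.23, 0, 0], [-0.3, 0, 0], [-0.36, 0, 0], [-0.398, 0, 0], [-0.398, 0, 0]]' --dr '[[0, 0, 0.03], [0, 0, 0.06], [0, 0, 0.1], [0, 0, 0.15], [0, 0, 0.2], [0, 0, 0.241], [0, 0, 0.241], [0, 0, 0.241]]' --jaw '[0.45, 0.45, 0.45, 0.45, 0.45, 0.45, 0.45, 0.45]'

```text
time: 28.9
tool_pos: [0.4624, -0.0126, 0.1204]
tool_rot: [-3.138, -0.001, 1.655]
contact_force: [0.1, 0.8, -0.6]
opening: 0.0479
grip_force: 15.0
```

>>> apply_moves --delta_pos '[[0, 0, -0.04], [0, 0, -0.08], [0, 0, -0.115], [0, 0, -0.13], [0, 0, -0.13], [0, 0, -0.13], [0, 0, -0.13], [0, 0, -0.13]]' --dr '[[0, 0, 0], [0, 0, 0], [0, 0, 0], [0, 0, 0], [0, 0, 0], [0, 0, 0], [0, 0, 0], [0, 0, 0]]' --jaw '[0.45, 0.45, 0.45, 0.45, 0.45, 0.45, 0.45, 0.45]'

```text
time: 29.57
tool_pos: [0.4667, -0.0131, 0.0696]
tool_rot: [3.14, 0.0, 1.655]
contact_force: [-0.5, 1.6, -0.2]
opening: 0.0476
grip_force: 15.0
```

Run:
```python
from h import *
to([.4659,-.0133,.041],np.radians(94.5))
```

```text
shift [-0.002  -0.0004 -0.0714] dr [-0.0001  0.0031 -0.0113] now [ 0.4667 -0.0131  0.0696] [3.140e+00 1.000e-04 1.655e+00]
```

>>> apply_moves --delta_pos '[[-0.001, 0, -0.01], [-0.002, 0, -0.02], [-0.002, 0, -0.03], [-0.002, 0, -0.03], [-0.002, 0, -0.03]]' --dr '[[0, 0, -0.01], [0, 0, -0.01], [0, 0, -0.01], [0, 0, -0.01], [0, 0, -0.01]]' --jaw '[0.45, 0.45, 0.45, 0.45, 0.45]'

```text
time: 29.98
tool_pos: [0.4649, -0.013, 0.0565]
tool_rot: [-3.141, -0.001, 1.65]
contact_force: [-0.2, -0.5, -0.2]
opening: 0.0475
grip_force: 15.0
```

>>> apply_moves --delta_pos '[[0, 0, -0.005], [0, 0, -0.01], [0, 0, -0.015], [0, 0, -0.015]]' --dr '[[0, 0, 0], [0, 0, 0], [0, 0, 0], [0, 0, 0]]' --jaw '[0.45, 0.45, 0.45, 0.45]'

```text
time: 30.32
tool_pos: [0.465, -0.013, 0.0505]
tool_rot: [-3.141, -0.001, 1.65]
contact_force: [-0.2, 0.5, -0.4]
opening: 0.0478
grip_force: 15.0
```

>>> apply_moves --delta_pos '[[0, 0, -0.007], [0, 0, -0.014], [0, 0, -0.02], [0, 0, -0.022], [0, 0, -0.022]]' --dr '[[0, 0, 0], [0, 0, 0], [0, 0, 0], [0, 0, 0], [0, 0, 0]]' --jaw '[0.45, 0.45, 0.45, 0.45, 0.45]'

```text
time: 30.73
tool_pos: [0.4651, -0.013, 0.0423]
tool_rot: [-3.141, -0.0, 1.65]
contact_force: [-1.6, 0.2, 5.5]
opening: 0.0478
grip_force: 15.0
```

>>> apply_moves --delta_pos '[[0, 0, 0], [0, 0, 0], [0, 0, 0], [0, 0, 0.05], [0, 0, 0.13], [0, 0, 0.22], [0, 0, 0.31], [0, 0, 0.31]]' --dr '[[0, 0, 0], [0, 0, 0], [0, 0, 0], [0, 0, 0], [0, 0, 0], [0, 0, 0], [0, 0, 0], [0, 0, 0]]' --jaw '[0.68, 0.68, 0.68, 0.68, 0.68, 0.68, 0.68, 0.68]'

```text
time: 31.4
tool_pos: [0.4687, -0.0136, 0.1722]
tool_rot: [3.13, 0.003, 1.65]
contact_force: [1.2, -1.0, 0.7]
opening: 0.062
grip_force: 0.0
```

>>> apply_moves --delta_pos '[[0.4, 0.08, 0], [0.4, 0.08, 0], [0.4, 0.08, 0], [0.4, 0.08, 0], [0.4, 0.08, 0], [0.4, 0.08, 0], [0.4, 0.08, 0], [0.4, 0.08, 0]]' --dr '[[0, 0, -0.24], [0, 0, -0.24], [0, 0, -0.24], [0, 0, -0.24], [0, 0, -0.24], [0, 0, -0.24], [0, 0, -0.24], [0, 0, -0.24]]' --jaw '[0.68, 0.68, 0.68, 0.68, 0.68, 0.68, 0.68, 0.68]'

```text
time: 32.07
tool_pos: [0.624, 0.0188, 0.1658]
tool_rot: [-3.14, -0.0, 1.53]
contact_force: [-0.8, -0.1, 0.3]
opening: 0.0623
grip_force: 0.0
```

Run:
```python
from h import *
to([.6263,.0186,.041],np.radians(87.6))
```

```text
shift [ 0.0057 -0.0005 -0.3121] dr [-0.0007 -0.0025 -0.0017] now [0.624  0.0188 0.1658] [-3.1404e+00 -3.0000e-04  1.5298e+00]
```

>>> apply_moves --delta_pos '[[0.004, 0, -0.08], [0.005, 0, -0.15], [0.005, 0, -0.21], [0.005, 0, -0.26], [0.005, 0, -0.29], [0.005, 0, -0.31], [0.005, 0, -0.31], [0.005, 0, -0.31]]' --dr '[[0, 0, 0], [0, 0, 0], [0, 0, 0], [0, 0, 0], [0, 0, 0], [0, 0, 0], [0, 0, 0], [0, 0, 0]]' --jaw '[0.68, 0.68, 0.68, 0.68, 0.68, 0.68, 0.68, 0.68]'

```text
time: 32.73
tool_pos: [0.6275, 0.0188, 0.043]
tool_rot: [3.14, -0.0, 1.53]
contact_force: [0.0, -0.0, -0.1]
opening: 0.0624
grip_force: 0.0
```

>>> apply_moves --delta_pos '[[0, 0, 0], [0, 0, 0], [0, 0, 0], [0, 0, 0], [0, 0, 0], [0, 0, 0]]' --dr '[[0, 0, 0], [0, 0, 0], [0, 0, 0], [0, 0, 0], [0, 0, 0], [0, 0, 0]]' --jaw '[0.58, 0.5, 0.45, 0.45, 0.45, 0.45]'

```text
time: 33.23
tool_pos: [0.6273, 0.0189, 0.0433]
tool_rot: [3.141, -0.0, 1.53]
contact_force: [-2.9, 0.2, 6.4]
opening: 0.048
grip_force: 15.0
```

>>> apply_moves --delta_pos '[[0, 0, 0.03], [0, 0, 0.07], [0, 0, 0.12], [0, 0, 0.17], [0, 0, 0.2], [0, 0, 0.2], [0, 0, 0.2], [0, 0, 0.2]]' --dr '[[0, 0, 0], [0, 0, 0], [0, 0, 0], [0, 0, 0], [0, 0, 0], [0, 0, 0], [0, 0, 0], [0, 0, 0]]' --jaw '[0.45, 0.45, 0.45, 0.45, 0.45, 0.45, 0.45, 0.45]'

```text
time: 33.9
tool_pos: [0.6267, 0.019, 0.1214]
tool_rot: [-3.14, -0.0, 1.53]
contact_force: [-0.1, -0.4, -1.6]
opening: 0.048
grip_force: 15.0
```

Run:
```python
from h import *
to([.4634,.0186,.041],np.radians(94.5))
```

```text
shift [-0.4082 -0.001  -0.201 ] dr [-0.0007 -0.0023  0.2387] now [0.6267 0.019  0.1214] [-3.1404e+00 -4.0000e-04  1.5300e+00]
```

>>> apply_moves --delta_pos '[[-0.03, 0, 0], [-0.09, 0, 0], [-0.16, 0, 0], [-0.23, 0, 0], [-0.3, 0, 0], [-0.36, 0, 0], [-0.407, 0, 0], [-0.407, 0, 0]]' --dr '[[0, 0, 0.03], [0, 0, 0.06], [0, 0, 0.1], [0, 0, 0.15], [0, 0, 0.2], [0, 0, 0.239], [0, 0, 0.239], [0, 0, 0.239]]' --jaw '[0.45, 0.45, 0.45, 0.45, 0.45, 0.45, 0.45, 0.45]'

```text
time: 34.57
tool_pos: [0.4599, 0.0194, 0.1209]
tool_rot: [-3.136, -0.001, 1.65]
contact_force: [-0.0, 0.1, -0.1]
opening: 0.0481
grip_force: 15.0
```

>>> apply_moves --delta_pos '[[0, 0, -0.04], [0, 0, -0.08], [0, 0, -0.115], [0, 0, -0.125], [0, 0, -0.125], [0, 0, -0.125], [0, 0, -0.125], [0, 0, -0.125]]' --dr '[[0, 0, 0], [0, 0, 0], [0, 0, 0], [0, 0, 0], [0, 0, 0], [0, 0, 0], [0, 0, 0], [0, 0, 0]]' --jaw '[0.45, 0.45, 0.45, 0.45, 0.45, 0.45, 0.45, 0.45]'

```text
time: 35.23
tool_pos: [0.465, 0.0189, 0.0727]
tool_rot: [3.14, -0.0, 1.649]
contact_force: [0.5, -0.3, 0.1]
opening: 0.0478
grip_force: 15.0
```

Run:
```python
from h import *
to([.4634,.0188,.0425],np.radians(94.5))
```

```text
shift [-0.004  -0.0002 -0.0755] dr [-0.0003  0.0027 -0.0003] now [0.465  0.0189 0.0727] [ 3.1402e+00 -1.0000e-04  1.6495e+00]
```

>>> apply_moves --delta_pos '[[-0.002, 0, -0.01], [-0.003, 0, -0.02], [-0.003, 0, -0.03], [-0.003, 0, -0.035], [-0.003, 0, -0.035]]' --dr '[[0, 0, 0], [0, 0, 0], [0, 0, 0], [0, 0, 0], [0, 0, 0]]' --jaw '[0.45, 0.45, 0.45, 0.45, 0.45]'

```text
time: 35.65
tool_pos: [0.4628, 0.019, 0.0575]
tool_rot: [-3.14, -0.001, 1.649]
contact_force: [-0.0, -0.2, -0.7]
opening: 0.0477
grip_force: 15.0
```

>>> apply_moves --delta_pos '[[0, 0, -0.005], [0, 0, -0.01], [0, 0, -0.015], [0, 0, -0.015]]' --dr '[[0, 0, 0], [0, 0, 0], [0, 0, 0], [0, 0, 0]]' --jaw '[0.45, 0.45, 0.45, 0.45]'

```text
time: 35.98
tool_pos: [0.463, 0.019, 0.0517]
tool_rot: [-3.141, -0.0, 1.649]
contact_force: [-0.4, 0.2, -0.4]
opening: 0.0477
grip_force: 15.0
```

>>> apply_moves --delta_pos '[[0, 0, -0.007], [0, 0, -0.014], [0, 0, -0.02], [0, 0, -0.024], [0, 0, -0.024]]' --dr '[[0, 0, 0], [0, 0, 0], [0, 0, 0], [0, 0, 0], [0, 0, 0]]' --jaw '[0.45, 0.45, 0.45, 0.45, 0.45]'

```text
time: 36.4
tool_pos: [0.4631, 0.0189, 0.0429]
tool_rot: [-3.142, -0.0, 1.65]
contact_force: [-1.9, -0.3, 7.5]
opening: 0.0475
grip_force: 15.0
```

>>> apply_moves --delta_pos '[[0, 0, 0], [0, 0, 0], [0, 0, 0], [0, 0, 0.05], [0, 0, 0.13], [0, 0, 0.22], [0, 0, 0.31], [0, 0, 0.4]]' --dr '[[0, 0, 0], [0, 0, 0], [0, 0, 0], [0, 0, 0], [0, 0, 0], [0, 0, 0], [0, 0, 0], [0, 0, 0]]' --jaw '[0.68, 0.68, 0.68, 0.68, 0.68, 0.68, 0.68, 0.68]'

```text
time: 37.07
tool_pos: [0.4627, 0.019, 0.204]
tool_rot: [-3.141, -0.0, 1.649]
contact_force: [1.3, -0.2, -0.3]
opening: 0.0622
grip_force: 0.0
```

>>> apply_moves --delta_pos '[[0.27, 0.69, 0.1], [0.27, 0.69, 0.1], [0.27, 0.69, 0.1], [0.27, 0.69, 0.1], [0.27, 0.69, 0.1], [0.27, 0.69, 0.1], [0.27, 0.69, 0.1], [0.27, 0.69, 0.1]]' --dr '[[0, 0, -0.429], [0, 0, -0.429], [0, 0, -0.429], [0, 0, -0.429], [0, 0, -0.429], [0, 0, -0.429], [0, 0, -0.429], [0, 0, -0.429]]' --jaw '[0.6, 0.6, 0.6, 0.6, 0.6, 0.6, 0.6, 0.6]'

```text
time: 37.73
tool_pos: [0.5719, 0.3001, 0.2422]
tool_rot: [3.141, -0.003, 1.438]
contact_force: [-0.5, -0.1, -0.5]
opening: 0.0547
grip_force: 0.0
```

Run:
```python
from h import *
to([.573,.2955,.113],np.radians(82.2))
sc=np.mean([eyes.read_camera("scene") for _ in range(4)],0).astype(np.uint8); tp=np.mean([eyes.read_camera("top") for _ in range(4)],0).astype(np.uint8); np.save("t4.npy",tp); np.save("s4.npy",sc)
o=np.zeros((600,800,3),np.uint8)
o[:300,:400]=cv2.resize(sc[170:245,240:340],(400,300),interpolation=cv2.INTER_CUBIC)
o[300:,:400]=cv2.resize(tp[170:290,140:300],(400,300),interpolation=cv2.INTER_CUBIC)
o[:300,400:]=cv2.resize(tp[215:290,270:370],(400,300),interpolation=cv2.INTER_CUBIC)
o[300:,400:]=cv2.resize(sc[215:315,180:313],(400,300),interpolation=cv2.INTER_CUBIC)
cv2.imwrite("pics/f1.png",o[:,:,::-1])
```

```text
shift [ 0.0027 -0.0116 -0.323 ] dr [-0.0049  0.0022 -0.0074] now [0.5719 0.3001 0.2422] [ 3.1408e+00 -2.6000e-03  1.4384e+00]
```

Run:
```python
from h import *
tp,sc,t0,s0=[np.load(f).clip(0,255).astype(np.uint8) for f in("t4.npy","s4.npy","top.npy","sc.npy")]
def br(a): return cv2.convertScaleAbs(a,alpha=1.5)
o=np.zeros((600,800,3),np.uint8)
R=lambda a:br(cv2.resize(a,(400,300),interpolation=cv2.INTER_CUBIC))
o[:300,:400]=R(t0[222:282,155:235])
o[300:,:400]=R(sc[170:245,240:340])
o[:300,400:]=R(tp[215:275,275:355])
o[300:,400:]=R(tp[180:290,370:517])
cv2.imwrite("pics/f2.png",o[:,:,::-1])
```

```text
(no output)
```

View pics/f2.png

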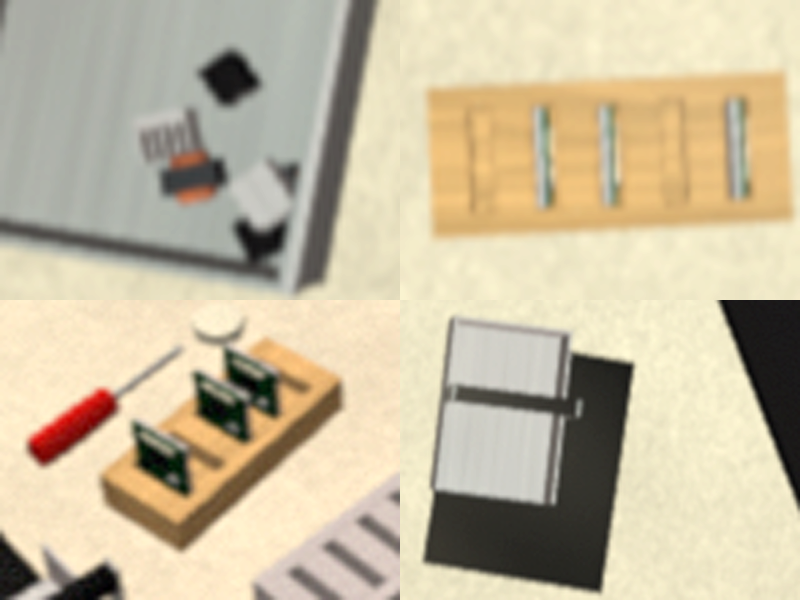

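The rack holds three upright boards in separate slots. The bin shows two sinks, a transformer, a relay and two dark pieces under the light sink. The pan has been knocked off-centre on its mat, up-left at about crop (505,410). I'll check for strays numerically and re-measure the pan.

Run:
```python
from h import *
t0=cv2.imread("pics/top0.png")[:,:,::-1].astype(int); tm=np.load("top.npy"); t4=np.load("t4.npy").astype(int)
d=np.abs(tm-t0).max(2); m=cv2.morphologyEx((d>30).astype(np.uint8),cv2.MORPH_OPEN,np.ones((2,2)))
n,l,st,c=cv2.connectedComponentsWithStats(m); print([(s[:4].tolist(),int(s[4])) for s in st[1:] if s[4]>8])
# pan bright floor pieces in t4, colours in bin cluster
for y in range(258,274,2): print([tuple(v) for v in tm[y,198:216:2].astype(int)])
V=t4.max(2); S=t4.max(2)-t4.min(2)
m=((V>75)&(S<14)).astype(np.uint8); m[:,:372]=0; m[:,440:]=0; m[:175]=0; m[270:]=0
n,l,st,c=cv2.connectedComponentsWithStats(m)
for i in range(1,n):
    if st[i,4]>40: print("pan piece",st[i],rects(l==i,.006))
mm=(V<60).astype(np.uint8); mm[:,:372]=0; mm[:,440:]=0; mm[:190]=0; mm[300:]=0
# bar ends in 'f2' crop: (450,393)-(580,408) with scale 400/147
print(ray("top",np.array([(452-400,392-300),(580-400,408-300)])*[147/400,110/300]+[370,180],.093))
print("lip",ray("top",np.array([(434-400,488-300),(555-400,504-300)])*[147/400,110/300]+[370,180],.006),"rear",ray("top",np.array([(453-400,317-300),(572-400,332-300)])*[147/400,110/300]+[370,180],.041))
```

```text
[([153, 116, 88, 71], 4700), ([354, 180, 199, 220], 17363), ([173, 192, 27, 9], 152), ([399, 201, 73, 86], 1949), ([150, 202, 75, 74], 3801), ([145, 205, 3, 6], 12), ([412, 211, 11, 13], 114), ([428, 218, 10, 11], 90), ([412, 235, 4, 3], 9), ([401, 247, 5, 8], 17), ([407, 250, 6, 8], 32), ([438, 255, 4, 10], 25), ([393, 264, 23, 9], 118), ([421, 274, 19, 13], 163), ([205, 341, 148, 59], 2583), ([510, 356, 130, 44], 3296), ([273, 365, 9, 6], 26), ([273, 373, 6, 27], 75)]
[(np.int64(42), np.int64(39), np.int64(38)), (np.int64(85), np.int64(87), np.int64(84)), (np.int64(130), np.int64(130), np.int64(126)), (np.int64(132), np.int64(132), np.int64(127)), (np.int64(133), np.int64(132), np.int64(128)), (np.int64(133), np.int64(133), np.int64(129)), (np.int64(116), np.int64(115), np.int64(111)), (np.int64(65), np.int64(62), np.int64(60)), (np.int64(90), np.int64(93), np.int64(90))]
[(np.int64(96), np.int64(88), np.int64(82)), (np.int64(116), np.int64(119), np.int64(114)), (np.int64(134), np.int64(134), np.int64(130)), (np.int64(134), np.int64(134), np.int64(130)), (np.int64(131), np.int64(13
[... 2351 characters left out ...]
(112), np.int64(108)), (np.int64(108), np.int64(112), np.int64(107)), (np.int64(45), np.int64(46), np.int64(44)), (np.int64(17), np.int64(16), np.int64(16)), (np.int64(27), np.int64(28), np.int64(27)), (np.int64(61), np.int64(63), np.int64(61)), (np.int64(116), np.int64(119), np.int64(115)), (np.int64(127), np.int64(128), np.int64(123))]
pan piece [ 382  186   52   69 2647] [(array([410., 222.]), array([ 537.4, -245.5]), array([118.4, 165.4]), 84.2)]
[[ 0.54562661 -0.18446596  0.093     ]
 [ 0.53489915 -0.29758991  0.093     ]]
lip [[ 0.46193386 -0.18233236  0.006     ]
 [ 0.45029185 -0.29625824  0.006     ]] rear [[ 0.6190295  -0.19234809  0.041     ]
 [ 0.6084702  -0.30266843  0.041     ]]
```

No strays on the table. The pan is now at about (0.535, -0.242), 54 mm off. I'll shut the cover first.

>>> apply_moves --delta_pos '[[0.003, 0, -0.08], [0.003, 0, -0.16], [0.003, 0, -0.23], [0.003, 0, -0.28], [0.003, 0, -0.31], [0.003, 0, -0.32], [0.003, 0, -0.32], [0.003, 0, -0.32]]' --dr '[[0, 0, 0], [0, 0, 0], [0, 0, 0], [0, 0, 0], [0, 0, 0], [0, 0, 0], [0, 0, 0], [0, 0, 0]]' --jaw '[0.6, 0.6, 0.6, 0.6, 0.6, 0.6, 0.6, 0.6]' --force 20

```text
time: 38.8
tool_pos: [0.5729, 0.2946, 0.1155]
tool_rot: [3.14, -0.001, 1.434]
contact_force: [0.3, -0.5, 0.6]
opening: 0.0552
grip_force: 0.0
```

>>> apply_moves --delta_pos '[[0, 0, 0], [0, 0, 0], [0, 0, 0], [0, 0, 0], [0, 0, 0], [0, 0, 0]]' --dr '[[0, 0, 0], [0, 0, 0], [0, 0, 0], [0, 0, 0], [0, 0, 0], [0, 0, 0]]' --jaw '[0.4, 0.2, 0, 0, 0, 0]'

```text
time: 39.3
tool_pos: [0.5724, 0.295, 0.1146]
tool_rot: [3.141, -0.0, 1.435]
contact_force: [-0.4, 0.3, -0.1]
opening: 0.0195
grip_force: 0.0
```

>>> apply_moves --delta_pos '[[-0.03, 0.004, 0], [-0.08, 0.011, 0], [-0.13, 0.018, 0], [-0.18, 0.025, 0], [-0.23, 0.032, 0], [-0.28, 0.038, 0], [-0.33, 0.045, 0], [-0.37, 0.051, 0]]' --dr '[[0, 0, 0], [0, 0, 0], [0, 0, 0], [0, 0, 0], [0, 0, 0], [0, 0, 0], [0, 0, 0], [0, 0, 0]]' --jaw '[0, 0, 0, 0, 0, 0, 0, 0]'

```text
time: 39.97
tool_pos: [0.4237, 0.3157, 0.1146]
tool_rot: [3.14, -0.001, 1.435]
contact_force: [2.8, 1.5, -2.6]
opening: 0.0141
grip_force: 20.0
```

>>> apply_moves --delta_pos '[[-0.01, 0.001, 0], [-0.02, 0.003, 0], [-0.03, 0.004, 0], [-0.037, 0.005, 0], [-0.037, 0.005, 0], [-0.037, 0.005, 0]]' --dr '[[0, 0, 0], [0, 0, 0], [0, 0, 0], [0, 0, 0], [0, 0, 0], [0, 0, 0]]' --jaw '[0, 0, 0, 0, 0, 0]'

```text
time: 40.47
tool_pos: [0.4098, 0.3176, 0.1146]
tool_rot: [-3.141, -0.001, 1.434]
contact_force: [-0.5, 2.9, 0.6]
opening: 0.014
grip_force: 20.0
```

>>> apply_moves --delta_pos '[[-0.004, 0, 0], [-0.008, 0.001, 0], [-0.01, 0.001, 0], [-0.01, 0.001, 0], [-0.01, 0.001, 0]]' --dr '[[0, 0, 0], [0, 0, 0], [0, 0, 0], [0, 0, 0], [0, 0, 0]]' --jaw '[0, 0, 0, 0, 0]'

```text
time: 40.88
tool_pos: [0.4092, 0.3177, 0.1146]
tool_rot: [3.135, -0.002, 1.435]
contact_force: [12.3, 0.2, -6.8]
opening: 0.0139
grip_force: 20.0
```

>>> apply_moves --delta_pos '[[0.008, 0, 0], [0.008, 0, 0], [0.008, 0, 0], [0.008, 0, 0.05], [0.008, 0, 0.12], [0.008, 0, 0.2], [0.008, 0, 0.28], [0.008, 0, 0.34]]' --dr '[[0, 0, 0], [0, 0, 0], [0, 0, 0], [0, 0, 0], [0, 0, 0], [0, 0, 0], [0, 0, 0], [0, 0, 0]]' --jaw '[0.0, 0.5, 0.6, 0.6, 0.6, 0.6, 0.6, 0.6]'

```text
time: 41.55
tool_pos: [0.4086, 0.3177, 0.2529]
tool_rot: [3.141, -0.001, 1.435]
contact_force: [0.8, 0.4, 0.8]
opening: 0.0533
grip_force: 0.0
```

>>> apply_moves --delta_pos '[[0.165, -0.7, 0], [0.165, -0.7, 0], [0.165, -0.7, 0], [0.165, -0.7, 0], [0.165, -0.7, 0], [0.165, -0.7, 0], [0.165, -0.7, 0], [0.165, -0.7, 0]]' --dr '[[0, 0, 0.058], [0, 0, 0.058], [0, 0, 0.058], [0, 0, 0.058], [0, 0, 0.058], [0, 0, 0.058], [0, 0, 0.058], [0, 0, 0.058]]' --jaw '[0.6, 0.6, 0.6, 0.6, 0.6, 0.6, 0.6, 0.6]'

```text
time: 42.22
tool_pos: [0.4755, 0.032, 0.2502]
tool_rot: [-3.141, 0.002, 1.458]
contact_force: [1.0, 0.7, 0.4]
opening: 0.0549
grip_force: 0.0
```

>>> apply_moves --delta_pos '[[0.165, -0.6, 0], [0.165, -0.6, 0], [0.165, -0.6, 0], [0.165, -0.6, 0], [0.165, -0.6, 0], [0.165, -0.6, 0], [0.165, -0.6, 0], [0.165, -0.6, 0]]' --dr '[[0, 0, 0.058], [0, 0, 0.058], [0, 0, 0.058], [0, 0, 0.058], [0, 0, 0.058], [0, 0, 0.058], [0, 0, 0.058], [0, 0, 0.058]]' --jaw '[0.6, 0.6, 0.6, 0.6, 0.6, 0.6, 0.6, 0.6]'

```text
time: 42.88
tool_pos: [0.5404, -0.2035, 0.2493]
tool_rot: [-3.139, -0.001, 1.49]
contact_force: [-1.2, 0.7, -0.5]
opening: 0.0552
grip_force: 0.0
```

Run:
```python
from h import *
to([.5403,-.241,.066],np.radians(85.5))
im=eyes.read_camera("top").astype(int); np.save("t5.npy",im); V=im.max(2)
m=(V<35); m[:240]=0;m[275:]=0;m[:,:140]=0;m[:,:150]=0;m[:,205:]=0; print("rib",rects(m,.13,amin=15))
t0=cv2.imread("pics/top0.png")[:,:,::-1].astype(int); d=np.abs(im-t0).max(2)
n,l,st,c=cv2.connectedComponentsWithStats(cv2.morphologyEx((d>30).astype(np.uint8),cv2.MORPH_OPEN,np.ones((2,2)))); print([(s[:4].tolist(),int(s[4])) for s in st[1:] if s[4]>8])
```

```text
shift [-2.000e-04 -9.390e-02 -4.582e-01] dr [-0.003  -0.0043  0.0045] now [ 0.5404 -0.2035  0.2493] [-3.1394e+00 -1.3000e-03  1.4900e+00]
rib [(array([171., 265.]), array([410.7, 318. ]), array([60.1, 11.4]), 81.7)]
[([324, 148, 184, 252], 20132), ([151, 173, 79, 20], 584), ([343, 178, 2, 6], 12), ([306, 182, 2, 11], 22), ([318, 184, 3, 10], 20), ([342, 192, 4, 3], 10), ([394, 207, 12, 23], 140), ([443, 224, 5, 12], 47), ([436, 226, 4, 4], 12), ([412, 235, 4, 4], 15), ([303, 238, 4, 19], 59), ([341, 238, 5, 8], 27), ([316, 240, 4, 16], 49), ([342, 247, 4, 4], 13), ([159, 255, 29, 16], 329), ([137, 263, 14, 5], 41), ([188, 273, 10, 3], 20), ([188, 339, 135, 61], 4282), ([510, 356, 130, 44], 3295), ([344, 398, 6, 2], 10)]
```

>>> apply_moves --delta_pos '[[0, -0.094, 0], [0, -0.094, 0], [0, -0.094, -0.1], [0, -0.094, -0.2], [0, -0.094, -0.3], [0, -0.094, -0.3], [0, -0.094, -0.3], [0, -0.094, -0.3]]' --dr '[[0, 0, 0], [0, 0, 0], [0, 0, 0], [0, 0, 0], [0, 0, 0], [0, 0, 0], [0, 0, 0], [0, 0, 0]]' --jaw '[0.6, 0.6, 0.6, 0.6, 0.6, 0.6, 0.6, 0.6]' --force 40

```text
time: 43.6
tool_pos: [0.542, -0.2395, 0.133]
tool_rot: [3.139, 0.001, 1.494]
contact_force: [0.5, -0.1, 1.4]
opening: 0.0551
grip_force: 0.0
```

>>> apply_moves --delta_pos '[[0, 0, -0.04], [0, 0, -0.08], [0, 0, -0.12], [0, 0, -0.145], [0, 0, -0.157], [0, 0, -0.157], [0, 0, -0.157], [0, 0, -0.157]]' --dr '[[0, 0, 0], [0, 0, 0], [0, 0, 0], [0, 0, 0], [0, 0, 0], [0, 0, 0], [0, 0, 0], [0, 0, 0]]' --jaw '[0.6, 0.6, 0.6, 0.6, 0.6, 0.6, 0.6, 0.4]'

```text
time: 44.27
tool_pos: [0.5416, -0.2403, 0.0691]
tool_rot: [3.139, 0.001, 1.493]
contact_force: [0.3, 0.2, 0.5]
opening: 0.052
grip_force: 0.0
```

>>> apply_moves --delta_pos '[[0, 0, 0], [0, 0, 0], [0, 0, 0], [0, 0, 0], [0, 0, 0], [0, 0, 0]]' --dr '[[0, 0, 0], [0, 0, 0], [0, 0, 0], [0, 0, 0], [0, 0, 0], [0, 0, 0]]' --jaw '[0.2, 0, 0, 0, 0, 0]'

```text
time: 44.77
tool_pos: [0.5409, -0.2399, 0.0677]
tool_rot: [3.141, -0.0, 1.493]
contact_force: [-0.4, 0.8, -0.4]
opening: 0.0135
grip_force: 39.9
```

>>> apply_moves --delta_pos '[[0, 0, 0.025], [0, 0, 0.05], [-0.03, -0.02, 0.06], [-0.06, -0.04, 0.06], [-0.09, -0.06, 0.06], [-0.115, -0.078, 0.06], [-0.115, -0.078, 0.06], [-0.115, -0.078, 0.06]]' --dr '[[0, 0, 0], [0, 0, 0], [0, 0, -0.03], [0, 0, -0.06], [0, 0, -0.09], [0, 0, -0.12], [0, 0, -0.12], [0, 0, -0.12]]' --jaw '[0, 0, 0, 0, 0, 0, 0, 0]'

```text
time: 45.43
tool_pos: [0.4937, -0.2718, 0.0915]
tool_rot: [-3.141, -0.001, 1.43]
contact_force: [0.7, 0.4, -2.4]
opening: 0.0137
grip_force: 39.9
```

>>> apply_moves --delta_pos '[[0, 0, -0.02], [0, 0, -0.04], [0, 0, -0.055], [0, 0, -0.061], [0, 0, -0.061], [0, 0, -0.061], [0, 0, -0.061], [0, 0, -0.061]]' --dr '[[0, 0, 0], [0, 0, 0], [0, 0, 0], [0, 0, 0], [0, 0, 0], [0, 0, 0], [0, 0, 0], [0, 0, 0]]' --jaw '[0, 0, 0, 0, 0, 0, 0, 0]'

```text
time: 46.1
tool_pos: [0.4947, -0.2704, 0.0674]
tool_rot: [-3.141, -0.001, 1.434]
contact_force: [-3.6, 1.1, 6.0]
opening: 0.0137
grip_force: 40.0
```

>>> apply_moves --delta_pos '[[0, 0, 0], [0, 0, 0], [0, 0, 0], [0, 0, 0], [0, 0, 0], [0, 0, 0]]' --dr '[[0, 0, 0], [0, 0, 0], [0, 0, 0], [0, 0, 0], [0, 0, 0], [0, 0, 0]]' --jaw '[0.6, 0.6, 0.6, 0.6, 0.6, 0.6]'

```text
time: 46.6
tool_pos: [0.4948, -0.271, 0.0671]
tool_rot: [-3.142, -0.0, 1.433]
contact_force: [0.4, 0.2, -0.2]
opening: 0.0492
grip_force: 0.0
```

>>> apply_moves --delta_pos '[[0, 0, 0.06], [0, 0, 0.14], [0, 0, 0.24], [0, 0, 0.34], [0, 0, 0.44], [-0.2, 0, 0.54], [-0.3, 0, 0.54], [-0.35, -0.1, 0.54]]' --dr '[[0, 0, 0], [0, 0, 0], [0, 0, 0], [0, 0, 0], [0, 0, 0], [0, 0, 0], [0, 0, 0], [0, 0, 0]]' --jaw '[0.6, 0.6, 0.6, 0.6, 0.6, 0.6, 0.6, 0.6]'

```text
time: 47.27
tool_pos: [0.3815, -0.291, 0.2804]
tool_rot: [3.139, 0.0, 1.436]
contact_force: [1.6, -0.5, -0.7]
opening: 0.055
grip_force: 0.0
```

>>> apply_moves --delta_pos '[[-0.1, -0.3, 0], [-0.1, -0.3, 0], [-0.1, -0.3, 0], [-0.1, -0.3, 0], [-0.1, -0.3, 0], [-0.1, -0.3, 0]]' --dr '[[0, 0, 0], [0, 0, 0], [0, 0, 0], [0, 0, 0], [0, 0, 0], [0, 0, 0]]' --jaw '[0.6, 0.6, 0.6, 0.6, 0.6, 0.6]'

```text
time: 47.77
tool_pos: [0.3425, -0.4128, 0.278]
tool_rot: [-3.141, -0.002, 1.432]
contact_force: [0.1, 0.5, -0.9]
opening: 0.0552
grip_force: 0.0
```

Run:
```python
from h import *
im=eyes.read_camera("top").astype(int); V=im.max(2);S=V-im.min(2)
print(telemetry.observe()['tool_pos'])
m=((V>75)&(S<14)).astype(np.uint8); m[:,:372]=0; m[:,462:]=0; m[:175]=0; m[295:]=0
n,l,st,c=cv2.connectedComponentsWithStats(m)
for i in range(1,n):
    if st[i,4]>40: print("pan piece",st[i],rects(l==i,.006))
m=(V<65); m[:,:370]=0; m[:,465:]=0; m[:180]=0; m[295:]=0
print(rects(cv2.morphologyEx(m.astype(np.uint8),cv2.MORPH_CLOSE,np.ones((9,9))),.003))
t4=np.load("t4.npy").astype(int); t0=cv2.imread("pics/top0.png")[:,:,::-1].astype(int)
for a,nm in((t4,"t4"),(t0,"t0")):
    d=np.abs(im-a).max(2); n,l,st,c=cv2.connectedComponentsWithStats(cv2.morphologyEx((d>30).astype(np.uint8),cv2.MORPH_OPEN,np.ones((2,2)))); print(nm,[(s[:4].tolist(),int(s[4])) for s in st[1:] if s[4]>12])
```

```text
[ 0.3428151  -0.41227234  0.27827338]
pan piece [ 393  204   54   70 2494] [(array([421., 235.]), array([ 490.6, -276.4]), array([115.3, 166.4]), 81.7)]
pan piece [436 243   6  32  61] []
[(array([417., 239.]), array([ 490.1, -271.3]), array([166.5, 216.7]), 81.9)]
t4 [([58, 116, 323, 284], 32283), ([60, 176, 8, 12], 45), ([382, 189, 61, 87], 2486), ([175, 191, 25, 10], 140), ([402, 210, 46, 27], 605), ([161, 250, 25, 22], 268), ([524, 266, 2, 7], 14), ([519, 268, 4, 5], 19), ([463, 270, 177, 130], 11412), ([629, 321, 11, 12], 63)]
t0 [([152, 174, 78, 19], 509), ([409, 201, 44, 36], 238), ([400, 205, 39, 38], 339), ([412, 211, 11, 12], 105), ([440, 214, 6, 21], 68), ([428, 219, 12, 10], 80), ([417, 235, 24, 14], 132), ([341, 237, 5, 18], 61), ([303, 238, 4, 19], 55), ([316, 238, 4, 19], 45), ([420, 253, 12, 13], 114), ([160, 255, 28, 9], 161), ([158, 262, 29, 9], 163), ([394, 264, 36, 11], 148), ([524, 265, 3, 8], 17), ([519, 268, 4, 5], 17), ([464, 270, 166, 130], 11430), ([219, 346, 106, 54], 2871), ([326, 368, 52, 29], 692), ([635, 381, 5, 4], 15), ([613, 386, 27, 14], 325), ([293, 393, 14, 7], 57), ([341, 392, 15, 8], 77), ([380, 392, 67, 8], 386), ([601, 395, 8, 5], 26)]
```

```bash
python3 -c "
from cell import job
print(job.hand_in())"
```

```text
the job is handed in; nothing more can be done
None
```

The job is handed in at 48 s of the 210 s, though no verdict came back: by my camera checks the parts are in the bin, the cover is shut, the empty pan is back on its mat within 10 mm (it got knocked 54 mm off along the way) and all three boards stand in the rack; two of the six parts in the bin I saw only partly, under a heat sink.

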